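# Fit the indicator lens and lock its bayonet ring

### The job

Lift the orange indicator lens up over the shelf's front rail, bring it forward and set it gently, dome up, in the lamp's cup with its two ears in line with the long foot plate (that is, between the ring's claws; do not drop it in). Then turn the ring a quarter turn clockwise, seen from above, until it clicks over and stays locked with its lugs square across the foot plate. Let go of everything and leave the jar, sprocket and throttle grip where they are.

Things in the scene. Friction and masses are not known exactly. Their poses are not given: they have to be found in the camera images.
- shelf: Low dark pine shelf, fixed, 140 mm deep (x) by 660 mm wide (y); origin under its centre, on the work surface. Deck 30 mm above the origin. A retaining rail 12 mm thick runs along its front (toward the robot, x from -70 to -58 mm in its frame), its top 58 mm above the origin; the back and ends have the same rail.
- lens_center (a point): Loose orange lens, dome up on the shelf behind the front rail: upright cylinder 38 mm in diameter, 48 mm tall (top edge rounded 4 mm), about 45 g, with two flat ears at its foot along its +x and -x, reaching 28 mm from its axis, 14 mm wide, 5 mm thick. Point on its axis, half-way up (24 mm above its underside); z up.
- lens_foot (a point): Centre of the lens's underside; x along the ears (either way round is alike), z up. When seated, the ring's top is 14 mm above this point, so hold the lens higher than that (fingertips 17 mm or more above its underside); gripping across its y keeps the fingers away from the ring's lugs.
- seat (a point): Centre of the lamp's cup floor, where the lens's underside must rest, 24 mm above the work surface. Lamp of dark steel, fixed; x along its foot plate (156 by 52 by 8 mm, a screw at each end), z up. Cup bore 65 mm, wall 6 mm high. The lens goes in with its ears along x, about 3.5 mm play all round; the claws later turn over the ears without touching.
- ring (a joint): Turn of the bayonet ring about the cup's vertical axis, rad, growing clockwise seen from above: 0 unlocked (lugs along the foot plate), 1.571 locked at its stop (lugs square across it). Starts near 0 (to 0.1). A spring resists by up to 0.45 N m (9 N at a lug, most near 0.8) and drives it back if let go early; past about 1.3 it snaps by itself to 1.571 and stays.
- ring_center (a point): On the ring's axis at its underside, 6 mm above the seat; turns with the ring, x through the lugs. Aluminium ring 8 mm thick, bore 65, outside 84 mm, with two inward claws along its +y and -y (16 mm wide, in to 22.5 mm from the axis, their undersides 8 mm and tops 12 mm above the seat) and two outward lugs, by one of which closed fingers can push it round.
- lug_a (a point): Point on one lug, 52 mm from the ring's axis, half-way up the lug; at ring 0 on the lamp's -x side (toward the robot). The lug is an upright block 20 mm long radially (40 to 60 mm from the axis), 10 mm wide, from 6 to 32 mm above the seat, so it stands 18 mm above the ring's top.
- lug_b (a point): The same point on the opposite, like lug, on the lamp's +x side at ring 0.
- jar_center (a point): Centre of a glass jar with screw-top lid, 58 mm in diameter, 75 mm tall, on the shelf; a bystander.
- sprocket_center (a point): Centre of a flat steel sprocket, about 76 mm across, 7 mm thick, on the shelf; a bystander.
- grip_center (a point): Centre of a black rubber throttle grip, 100 mm long, about 34 mm thick (44 mm at its end flange), lying on the shelf along its x; a bystander.
- switchbox: Fixed grey metal box with a short toggle on top, 70 (x) by 100 (y) by 45 mm, 70 mm high over the toggle, on the work surface to the side; origin under its centre; a bystander.
There are look-alikes about, which are no part of the job. Of the things that look like the part that bears seat, take the one that is farthest from the robot's base at the start. There is more than one size of the part that bears lens_center; the job needs the largest.

How it is judged:
By the outcome, as a careful person would: the job done as asked, in the order asked, and still so for the second after the job is handed in, with the robot touching nothing.
It also fails if it takes over 48 s, if anything falls off the work surface, if the arm or the gripper's body presses on something with over 40 N, if the wrist force passes 120 N, or if a joint passes its speed limit or range.

### The arm

A 6-joint arm with a two-finger parallel gripper is mounted at the origin on the work surface. World frame = base frame: x ahead of the robot, y to its left, z up, the work surface at z = 0. Lengths are in mm, angles in rad, forces in N, time in s.
With the tool pointing down it reaches from about 350 to 775 mm from the base axis. Payload 7.3 kg.
Tool frame: the origin (TCP) lies on the centre line of the jaws, within the pads' length; the fingertips stand 22 mm ahead of it and the grasp point (between the pads) lies 3 mm ahead of it; x points along the fingers, z is the direction in which the jaws open and shut, and the axes are right-handed (so a half turn about x gives the same grasp; the last joint's range is limited). The gripper opens to 92 mm and grips with 3 to 60 N. Pads are 19 mm wide; open, the fingers measure 130 mm over their backs; the gripper's body (75 mm by 190 mm) begins 47 mm behind the grasp point.
Start: joints at [1.071, 0.342, 1.524, -0, 1.275, -0.146], TCP at [181.881, 492.509, 213.041] pointing down, gripper open.
Joint ranges: [-2.53, 2.53], [-0.77, 2.02], [0.04, 2.7], [-1, 4.14], [0.28, 2.66], [-3.11, 3.11]. Speed limits (rad/s): [2.57, 2.57, 3.14, 3.14, 3.14, 3.14].

### API

Orientations are given as [roll, pitch, yaw] about the fixed x, y, z axes, in that order (R = Rz(yaw) Ry(pitch) Rx(roll)).
In Python, from plant import readout, imaging, bot gives the robot as it stands.
- The arm moves only by the tool arm_command, never from a script. Its argument "plan" is a list of rows, each an object of numbers: "tx", "ty", "tz": the shift along the tool's x, y, z in cm; "wx", "wy", "wz": the turn, a rotation vector about the tool's x, y, z in rad; "jaw": the opening, from -1 (shut) to 1 (fully open). In form: [{"tx": .., "ty": .., "tz": .., "wx": .., "wy": .., "wz": .., "jaw": ..}, ...]. A call has 1 to 20 rows; each row shifts and turns the commanded pose from where the row before left it, along the tool's axes as they then stand; what a row does not reach is not made up. A row lasts 1/10 s, in which the tool goes at most 50 mm and 8.59 degrees, less where a joint would pass 70% of its speed; a pose out of reach is approached as far as the arm can. A call with a gripper value outside its range is refused whole. The fingers move at their own pace and stop on an object; the grip force is fixed at half the most. Time passes only in rows, so rows that do not move let the fingers close. It gives the time, the measured TCP pose, the force and the opening at its end, in the units of the state.
- readout.get_obs(): the state, without advancing time (a new reading comes with each control period).
- imaging.capture(name): name is "scene" or "side" or "wrist"; returns the picture (420x560x3 uint8, blue, green, red); there is no depth.
- imaging.get_calibration(name): a dict with "fx", "fy", "cx", "cy" (pixels), "position" and "rotation" of the camera in the world; the wrist camera has in their place "mount" (4x4, takes a point from camera to tool coordinates, whose origin is the TCP and whose axes are the tool frame's). Camera axes: x right, y up, looking along -z (the intrinsics and any distortion apply to the point x, -y, -z); pixel columns grow to the right and rows downward; lengths in mm; the calibration is good to about 2 mm. A picture is of the moment at which its call begins: read the wrist's pose just before it. get_calibration takes no time and is no camera call.
- bot.close_job(): hands the job in, once; it reports no verdict.
The state is a dict: "time": time; "joint_positions": joint angles; "dq": joint speeds; "tau": joint torques, N m; "tool_pos": TCP position; "tcp_rot": TCP orientation; "contact_force": force on the tool from outside, world axes, zero at the start; "moment": the same for the moment, N m; "grip_width": finger opening in mm.
Only numpy, scipy, OpenCV 4.12 (cv2) and the standard library are available. Lean on these libraries where they do the work, as an engineer would, in place of code of your own. Each camera call takes 0.05 s, during which the arm holds its last target.

## Working session

There is one attempt and no reset: what is moved stays moved. The work goes in short steps, Python scripts to look and compute and a tool call to move; the robot and the scene stay as the last step left them, time stands still between calls to the robot, and variables do not carry over. Pictures are saved under pics/ and viewed, and the job is handed in when it is done.

Besides the shell and the picture viewer there is one more tool, called in YAML: its name, and indented under it one key for each argument. arm_command: Moves the arm, as the interface text tells. Its arguments: {"type":"object","properties":{"plan":{"type":"array"}},"required":["plan"]}

```bash
mkdir -p pics; ls; python3 - <<'E'
from plant import readout, imaging, bot
import cv2
o=readout.get_obs();print(o)
for n in("scene","side","wrist"):
    c=imaging.get_calibration(n);print(n,c)
    cv2.imwrite(f"pics/{n}0.png",imaging.capture(n))
E
```

```text
pics
{'time': 0.0, 'joint_positions': array([ 1.07102936e+00,  3.42715510e-01,  1.52501833e+00,  1.64574666e-06,
        1.27539984e+00, -1.46001046e-01]), 'dq': array([0.00031312, 0.00089509, 0.00069803, 0.00021492, 0.00033815,
       0.00187264]), 'tau': array([ 1.99500537e-04, -4.31242454e+01, -2.44219279e+01,  7.17375451e-02,
        5.60231984e-02, -1.33963140e-04]), 'tool_pos': array([181.64846291, 492.11600755, 212.34826701]), 'tcp_rot': array([ 2.99457039,  1.56925529, -2.07158499]), 'contact_force': array([-0.46834191, -0.30914949, -1.30814774]), 'moment': array([-0.0280862 ,  0.00108487,  0.0396383 ]), 'grip_width': 91.5905235666297}
scene {'fx': 486.7742094105625, 'fy': 486.7742094105625, 'cx': 279.1401418329214, 'cy': 220.1701652467302, 'position': array([1341.50401894,  266.88997516,  605.57758612]), 'rotation': array([9.75973791e-01, 1.34715829e-03, 1.80779302e+00])}
side {'fx': 500.99229854269873, 'fy': 500.99229854269873, 'cx': 280.1784240786635, 'cy': 211.0344421093562, 'position': array([  32.12728264, -750.82659509,  727.7895974 ]), 'rotation': array([ 0.9792131 , -0.00383878, -0.57405781])}
wrist {'fx': 291.3516861325985, 'fy': 291.3516861325985, 'cx': 280.2395273402975, 'cy': 208.0912428414676, 'mount': array([[ 1.94495858e-04,  3.05411323e-01, -9.52220503e-01,
        -1.71735121e+02],
       [ 4.97595800e-05,  9.52220517e-01,  3.05411337e-01,
         8.48166013e+01],
       [ 9.99999980e-01, -1.06783332e-04,  1.70005807e-04,
         7.33544165e-01],
       [ 0.00000000e+00,  0.00000000e+00,  0.00000000e+00,
         1.00000000e+00]])}
```

View pics/scene0.png

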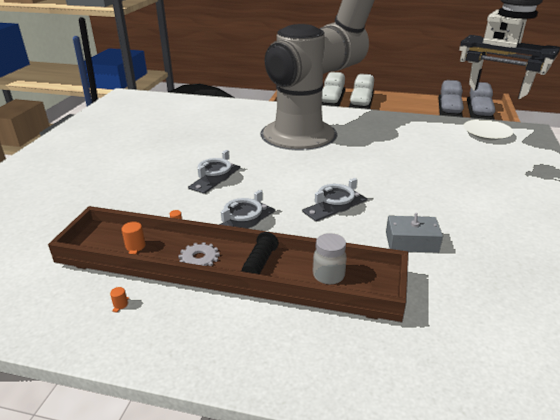

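View pics/side0.png

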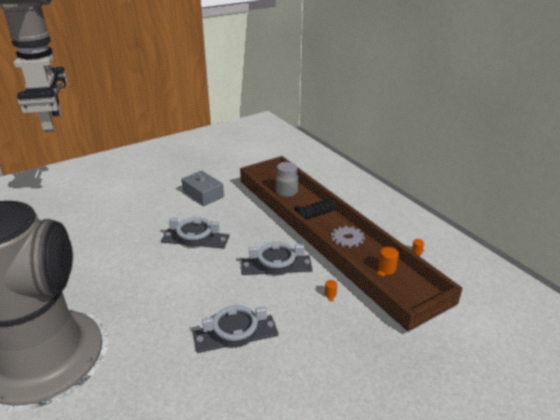

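View pics/wrist0.png

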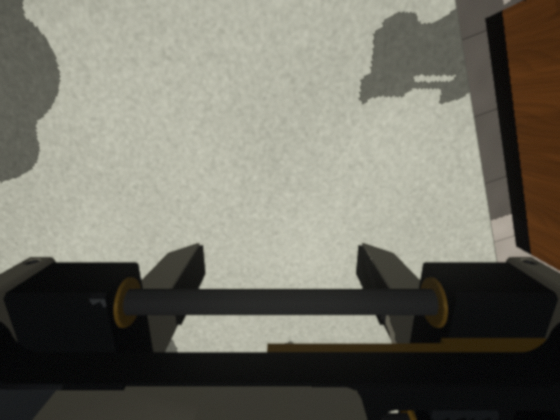

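The side view shows three lenses: the large one in the shelf at (388,261), and small ones on the table at (331,289) and (418,246). There are three lamps, at (195,230), (277,257) and (235,325). Next I'll measure them all and crop closer.

```bash
cat > h.py <<'E'
import numpy as np, cv2
from scipy.spatial.transform import Rotation as R
from plant import readout, imaging, bot
def rpy(a): return R.from_euler('xyz',a).as_matrix()
def campose(n,obs=None):
    c=imaging.get_calibration(n)
    if n!='wrist': return c,rpy(c['rotation']),np.array(c['position'])
    T=np.array(c['mount']);Rt=rpy(obs['tcp_rot'])
    return c,Rt@T[:3,:3],np.array(obs['tool_pos'])+Rt@T[:3,3]
def ray(n,u,v,obs=None):
    c,Rc,p=campose(n,obs)
    d=Rc@np.array([(u-c['cx'])/c['fx'],-(v-c['cy'])/c['fy'],-1.]);return p,d
def onz(n,u,v,z,obs=None):
    p,d=ray(n,u,v,obs);return p+d*(z-p[2])/d[2]
def proj(n,P,obs=None):
    c,Rc,p=campose(n,obs);q=Rc.T@(np.array(P,float)-p)
    return np.array([c['cx']+c['fx']*q[0]/-q[2], c['cy']-c['fy']*q[1]/-q[2]])
E
python3 - <<'E'
from h import *
print('lamps side');[print(onz('side',*p,38).round()) for p in((195,230),(277,256),(235,324))]
print('lamps scene');[print(onz('scene',*p,38).round()) for p in((215,168),(242,210),(336,195))]
print('lens side',onz('side',389,250,78).round(),'scene',onz('scene',133,227,78).round())
print('small',onz('side',331,289,14).round(),onz('side',418,246,14).round())
s=cv2.imread('pics/side0.png');c=cv2.imread('pics/scene0.png')
a=cv2.resize(s[150:310,160:460],None,fx=2.6,fy=2.6,interpolation=3);cv2.imwrite('pics/s1.png',a)
b=cv2.resize(c[130:320,40:300],None,fx=3,fy=3,interpolation=3);cv2.imwrite('pics/c1.png',b)
E
```

```text
lamps side
[381. 150.  38.]
[491. -34.  38.]
[ 318. -159.   38.]
lamps scene
[ 339. -139.   38.]
[507. -18.  38.]
[398. 170.  38.]
lens side [ 672. -185.   78.] scene [ 671. -181.   78.]
small [ 543. -161.   14.] [ 802. -154.   14.]
```

View pics/s1.png

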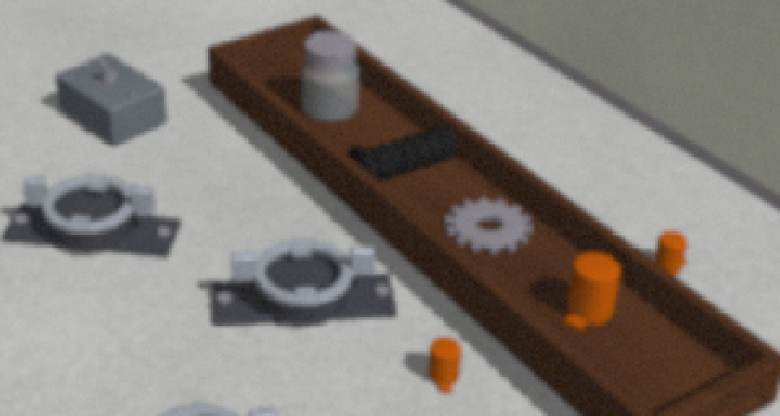

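View pics/c1.png

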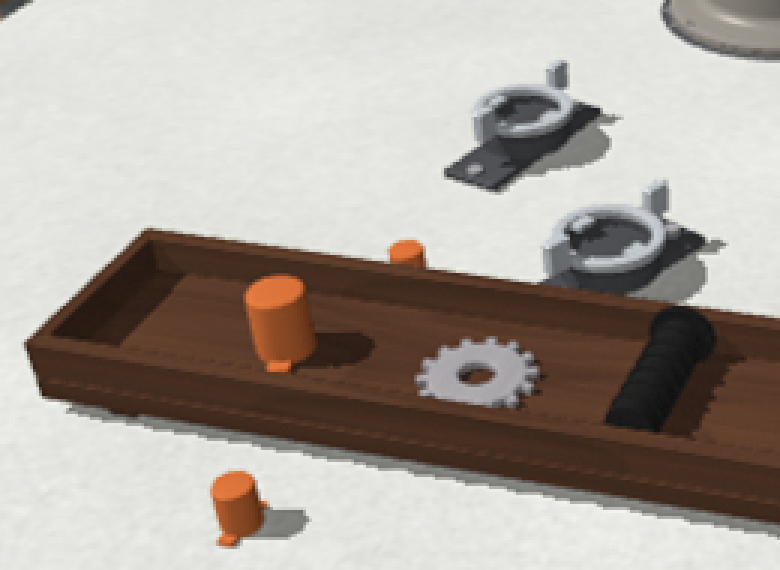

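The farthest lamp is the middle one, at about (495,-27), 497 mm from the base; the others are at roughly 410 and 350 mm. The largest lens is the one in the shelf, at about (672,-183). Next come the tool axes and rough yaw angles.

```bash
python3 - <<'E'
from h import *
o=readout.get_obs();print('tool axes cols',rpy(o['tcp_rot']).round(3))
C=np.array([671,-183])
e1=onz('side',160+575/2.6,150+322/2.6,34)[:2];e2=onz('scene',40+281/3,130+367/3,34)[:2]
print(e1,e2,np.degrees(np.arctan2(*(e2-e1)[::-1])))
# lamp: screws side crop (222,297),(382,286) z=8..10 ; 
a=onz('side',160+222/2.6,150+297/2.6,32-24+2);b=onz('side',160+382/2.6,150+286/2.6,10)
print(a,b,(a+b)/2,np.degrees(np.arctan2(*(b-a)[1::-1])))
# shelf rail front corners in side crop
for p in((208,75),(630,416)):print(onz('side',160+p[0]/2.6,150+p[1]/2.6,30))
T=R.from_euler('xyz',o['tcp_rot']).as_matrix()
print(T.T@np.array([671-181.6,-183-492.1,0]))
E
```

```text
tool axes cols [[-0.001 -0.938  0.347]
 [-0.001  0.347  0.938]
 [-1.     0.    -0.001]]
[ 645.30182994 -197.1688616 ] [ 691.76023196 -176.72414161] 23.752617993357134
[434.71698978   8.707206    10.        ] [558.21664373 -52.90900699  10.        ] [496.46681675 -22.10090049  10.        ] -26.515439182816692
[591.437394   313.30160197  30.        ]
[ 611.07413355 -295.17345019   30.        ]
[ 3.76508670e-01 -6.93012233e+02 -4.63687690e+02]
```

arm_command:
  plan:
    - {"ty":-3.65,"tz":-2.9,"jaw":1}
    - {"ty":-3.65,"tz":-2.9,"jaw":1}
    - {"ty":-3.65,"tz":-2.9,"jaw":1}
    - {"ty":-3.65,"tz":-2.9,"jaw":1}
    - {"ty":-3.65,"tz":-2.9,"jaw":1}
    - {"ty":-3.65,"tz":-2.9,"jaw":1}
    - {"ty":-3.65,"tz":-2.9,"jaw":1}
    - {"ty":-3.65,"tz":-2.9,"jaw":1}
    - {"ty":-3.65,"tz":-2.9,"jaw":1}
    - {"ty":-3.65,"tz":-2.9,"jaw":1}
    - {"ty":-3.65,"tz":-2.9,"jaw":1}
    - {"ty":-3.65,"tz":-2.9,"jaw":1}
    - {"ty":-3.65,"tz":-2.9,"jaw":1}
    - {"wx":0.11,"jaw":1}
    - {"jaw":1}
    - {"jaw":1}

```text
invalid input at $.plan[0]: expected keys tx, ty, tz, wx, wy, wz, jaw
```

```bash
cat > look.py <<'E'
import sys,pickle
from h import *
o=readout.get_obs();n=sys.argv[1];k=sys.argv[2]
im=imaging.capture(n);cv2.imwrite(f'pics/{n}{k}.png',im);pickle.dump(o,open(f'pics/{n}{k}.pkl','wb'))
print(o['time'],o['tool_pos'].round(2),o['tcp_rot'].round(4),o['joint_positions'].round(3),o['contact_force'].round(2),o['grip_width'])
print(rpy(o['tcp_rot']).round(4))
cv2.imwrite(f'pics/{n}{k}.png',im)
if len(sys.argv)>3:
    a,b,c,d,f=map(float,sys.argv[3:8]);cv2.imwrite(f'pics/{n}{k}c.png',cv2.resize(im[int(b):int(d),int(a):int(c)],None,fx=f,fy=f,interpolation=3))
E
python3 look.py wrist 1
```

```text
0.15 [181.71 492.22 212.53] [ 2.9669  1.5697 -2.0993] [ 1.071  0.343  1.525  0.     1.275 -0.146] [-0.06 -0.47  0.31] 91.5558171932656
[[-6.000e-04 -9.380e-01  3.465e-01]
 [-1.000e-03  3.465e-01  9.380e-01]
 [-1.000e+00  2.000e-04 -1.100e-03]]
```

View pics/wrist1.png

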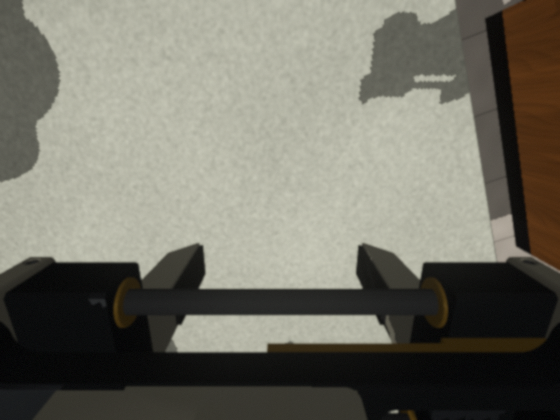

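All keys are required, so the call was refused; the arm hasn't moved and the wrist view is unchanged.

arm_command:
  plan:
    - {"tx":0,"ty":-3.65,"tz":-2.9,"wx":0,"wy":0,"wz":0,"jaw":1}
    - {"tx":0,"ty":-3.65,"tz":-2.9,"wx":0,"wy":0,"wz":0,"jaw":1}
    - {"tx":0,"ty":-3.65,"tz":-2.9,"wx":0,"wy":0,"wz":0,"jaw":1}
    - {"tx":0,"ty":-3.65,"tz":-2.9,"wx":0,"wy":0,"wz":0,"jaw":1}
    - {"tx":0,"ty":-3.65,"tz":-2.9,"wx":0,"wy":0,"wz":0,"jaw":1}
    - {"tx":0,"ty":-3.65,"tz":-2.9,"wx":0,"wy":0,"wz":0,"jaw":1}
    - {"tx":0,"ty":-3.65,"tz":-2.9,"wx":0,"wy":0,"wz":0,"jaw":1}
    - {"tx":0,"ty":-3.65,"tz":-2.9,"wx":0,"wy":0,"wz":0,"jaw":1}
    - {"tx":0,"ty":-3.65,"tz":-2.9,"wx":0,"wy":0,"wz":0,"jaw":1}
    - {"tx":0,"ty":-3.65,"tz":-2.9,"wx":0,"wy":0,"wz":0,"jaw":1}
    - {"tx":0,"ty":-3.65,"tz":-2.9,"wx":0,"wy":0,"wz":0,"jaw":1}
    - {"tx":0,"ty":-3.65,"tz":-2.9,"wx":0,"wy":0,"wz":0,"jaw":1}
    - {"tx":0,"ty":-3.65,"tz":-2.9,"wx":0,"wy":0,"wz":0,"jaw":1}
    - {"tx":0,"ty":0,"tz":0,"wx":0.11,"wy":0,"wz":0,"jaw":1}
    - {"tx":0,"ty":0,"tz":0,"wx":0,"wy":0,"wz":0,"jaw":1}
    - {"tx":0,"ty":0,"tz":0,"wx":0,"wy":0,"wz":0,"jaw":1}

```text
time: 1.8
tool_pos: [495.9, -25.2, 212.8]
tcp_rot: [1.508, 1.57, 2.617]
contact_force: [0.5, 0.9, 0.0]
grip_width: 91.5
```

```bash
python3 look.py wrist 2
```

```text
1.8 [495.94 -25.17 212.78] [1.5076 1.5699 2.6173] [-0.205  0.291  1.599  0.     1.252 -1.315] [0.54 0.85 0.04] 91.48309276033602
[[-8.000e-04 -8.955e-01  4.450e-01]
 [ 4.000e-04  4.450e-01  8.956e-01]
 [-1.000e+00  9.000e-04  1.000e-04]]
```

View pics/wrist2.png

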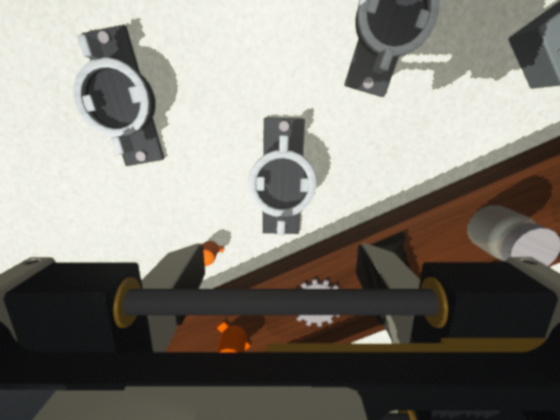

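The wrist view shows the target lamp centred near (283,180), with its lugs up and down the image and its claws left and right. The lens is partly visible at (235,337).

```bash
python3 - <<'E'
import cv2
im=cv2.imread('pics/wrist2.png')
cv2.imwrite('pics/w2c.png',cv2.resize(im[105:245,215:355],None,fx=5,fy=5,interpolation=3)[:600] if 0 else cv2.resize(im[105:245,215:355],None,fx=4.28,fy=4.28,interpolation=3))
E
```

```text
(no output)
```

View pics/w2c.png

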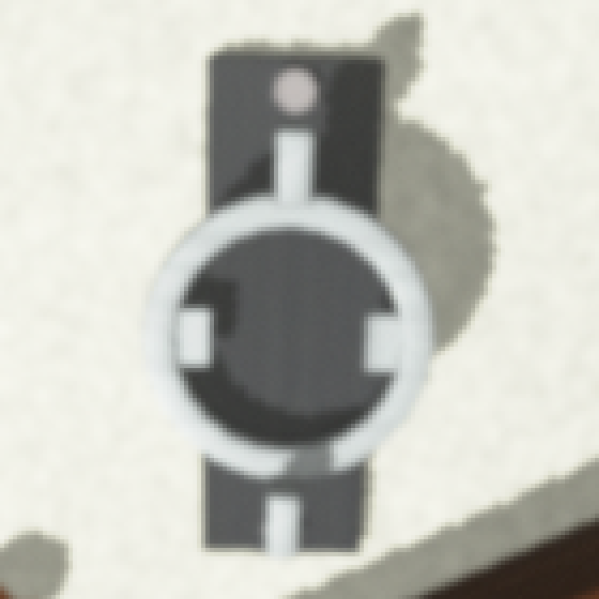

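```bash
python3 - <<'E'
from h import *; import pickle
o=pickle.load(open('pics/wrist2.pkl','rb'))
g=lambda x,y:(215+x/4.28,105+y/4.28)
W=lambda x,y,z:onz('wrist',*g(x,y),z,o)
c=[W(209,56,8),W(386,54,8),W(362,551,8),W(203,549,8)]
for p in c:print(p.round(1))
m=sum(c)/4;print('foot centre',m.round(1),'len',np.linalg.norm(c[0]-c[3]),np.linalg.norm(c[1]-c[2]),'wid',np.linalg.norm(c[0]-c[1]),np.linalg.norm(c[2]-c[3]))
d=(c[3]+c[2]-c[0]-c[1]);print('yaw',np.degrees(np.arctan2(d[1],d[0])))
a,b=W(212,338,36),W(367,343,36);print('claws',a,b,(a+b)/2,np.linalg.norm(a-b),np.degrees(np.arctan2(*(b-a)[1::-1]))-90)
l,r=W(148,335,34),W(433,335,34);print('ring',l,r,(l+r)/2,np.linalg.norm(l-r))
t=(W(293,130,56)+0);print('lug near, top outer (60mm,z56)',t)
E
```

```text
[414.6  -6.8   8. ]
[436.8  39.1   8. ]
[573.8 -33.1   8. ]
[550.1 -79.3   8. ]
foot centre [493.8 -20.    8. ] len 153.66968364825888 154.90124588060957 wid 51.06286920030856 51.86488146809538
yaw -27.974564528879522
claws [483.80940623 -40.04729053  36.        ] [504.85119855  -0.98065504  36.        ] [494.33030239 -20.51397278  36.        ] 44.37295384285285 -28.30747669916365
ring [475.2088415  -56.41645464  34.        ] [511.64280794  16.92545506  34.        ] [493.42582472 -19.74549979  34.        ] 81.89303772917825
lug near, top outer (60mm,z56) [440.98257187   6.63382129  56.        ]
```

The measurements agree: lamp centre (494,-20), foot yaw -28°. Next I'll view the lens from above.

arm_command:
  plan:
    - {"tx":0,"ty":-4.54,"tz":-1.27,"wx":0,"wy":0,"wz":0,"jaw":1}
    - {"tx":0,"ty":-4.54,"tz":-1.27,"wx":0,"wy":0,"wz":0,"jaw":1}
    - {"tx":0,"ty":-4.54,"tz":-1.27,"wx":0,"wy":0,"wz":0,"jaw":1}
    - {"tx":0,"ty":-4.54,"tz":-1.27,"wx":0,"wy":0,"wz":0,"jaw":1}
    - {"tx":0,"ty":-4.54,"tz":-1.27,"wx":0,"wy":0,"wz":0,"jaw":1}
    - {"tx":0,"ty":0,"tz":0,"wx":-0.147,"wy":0,"wz":0,"jaw":1}
    - {"tx":0,"ty":0,"tz":0,"wx":-0.147,"wy":0,"wz":0,"jaw":1}
    - {"tx":0,"ty":0,"tz":0,"wx":-0.147,"wy":0,"wz":0,"jaw":1}
    - {"tx":0,"ty":0,"tz":0,"wx":-0.147,"wy":0,"wz":0,"jaw":1}
    - {"tx":0,"ty":0,"tz":0,"wx":-0.147,"wy":0,"wz":0,"jaw":1}
    - {"tx":0,"ty":0,"tz":0,"wx":-0.147,"wy":0,"wz":0,"jaw":1}
    - {"tx":0,"ty":0,"tz":0,"wx":0,"wy":0,"wz":0,"jaw":1}
    - {"tx":0,"ty":0,"tz":0,"wx":0,"wy":0,"wz":0,"jaw":1}

```text
time: 3.15
tool_pos: [671.0, -182.9, 213.2]
tcp_rot: [-0.597, 1.571, 1.39]
contact_force: [-0.4, 1.0, -0.0]
grip_width: 91.8
```

```bash
python3 look.py wrist 3 200 90 360 250 4.5
```

```text
3.15 [ 671.03 -182.87  213.18] [-0.5974  1.5706  1.3898] [-0.376  0.674  0.968  0.     1.5   -2.363] [-0.41  1.03 -0.03] 91.7580343920258
[[ 0.000e+00 -9.146e-01 -4.045e-01]
 [ 2.000e-04 -4.045e-01  9.146e-01]
 [-1.000e+00 -1.000e-04  1.000e-04]]
```

View pics/wrist3.png

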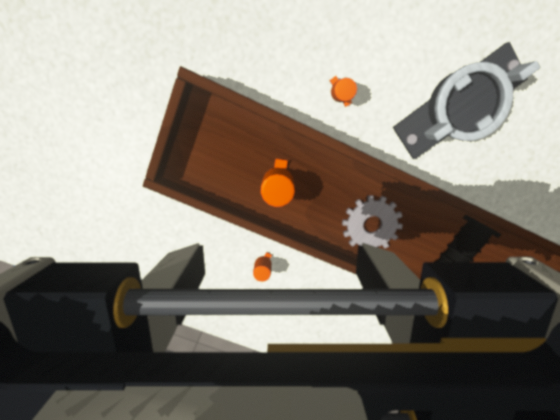

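```bash
python3 - <<'E'
import cv2
im=cv2.imread('pics/wrist3.png')
cv2.imwrite('pics/w3c.png',cv2.resize(im[120:240,220:340],None,fx=5,fy=5,interpolation=3))
E
```

```text
(no output)
```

View pics/w3c.png

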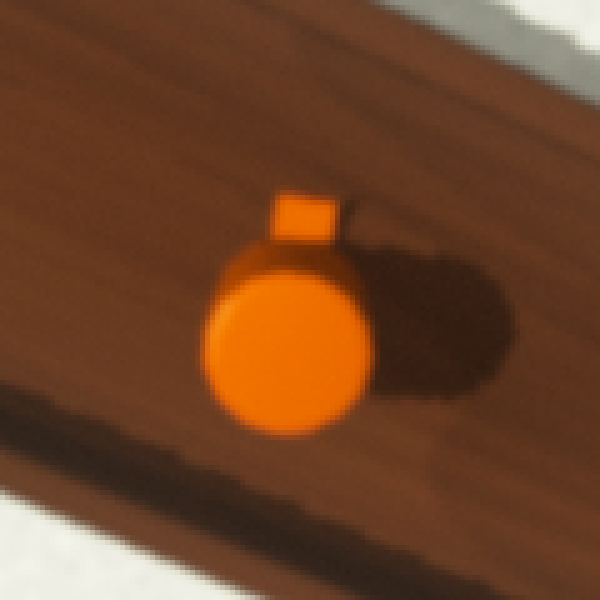

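The close crop shows the large lens, dome centre at crop (288,352), with one ear at crop (306,195), toward the robot.

```bash
python3 - <<'E'
from h import *; import pickle
o=pickle.load(open('pics/wrist3.pkl','rb'))
W=lambda x,y,z:onz('wrist',220+x/5,120+y/5,z,o)
c=W(288.5,352,75);e=W(306,194.5,35);print('dome',c,'ear end',e,e-c,np.linalg.norm((e-c)[:2]))
print('diam',np.linalg.norm(W(204,352,73)-W(374,352,73)))
c1,c2=W(274,192,35),W(338,197,35);d=c2-c1;print(np.linalg.norm(d),np.degrees(np.arctan2(d[1],d[0])))
print('ear dir',np.degrees(np.arctan2(*(e-c)[1::-1])))
T=rpy(o['tcp_rot']);print('err in tool',T.T@(c-o['tool_pos']))
E
```

```text
dome [ 667.06378556 -185.8317358    75.        ] ear end [ 639.29886438 -193.82750767   35.        ] [-27.76492118  -7.99577187 -40.        ] 28.89330745469527
diam 37.493666986569814
15.361665511700744 109.4134467212276
ear dir -163.93460070730464
err in tool [138.18096514   4.83620124  -1.12748348]
```

arm_command:
  plan:
    - {"tx":0,"ty":0.48,"tz":-0.11,"wx":0.11,"wy":0,"wz":0,"jaw":0.6}
    - {"tx":4,"ty":0,"tz":0,"wx":0,"wy":0,"wz":0,"jaw":0.6}
    - {"tx":4,"ty":0,"tz":0,"wx":0,"wy":0,"wz":0,"jaw":0.6}
    - {"tx":2.5,"ty":0,"tz":0,"wx":0,"wy":0,"wz":0,"jaw":0.6}
    - {"tx":0,"ty":0,"tz":0,"wx":0,"wy":0,"wz":0,"jaw":0.6}
    - {"tx":0,"ty":0,"tz":0,"wx":0,"wy":0,"wz":0,"jaw":0.6}

```text
time: 3.8
tool_pos: [667.4, -186.8, 108.7]
tcp_rot: [-2.083, 1.57, -0.205]
contact_force: [0.3, -0.2, -0.3]
grip_width: 73.6
```

```bash
python3 look.py wrist 4; python3 look.py side 4 340 200 440 300 6
```

```text
3.8 [ 667.4  -186.78  108.7 ] [-2.0835  1.5704 -0.2054] [-0.383  0.737  1.136  0.     1.268 -2.262] [ 0.27 -0.25 -0.31] 73.61775126180143
[[ 4.000e-04 -9.532e-01 -3.025e-01]
 [-1.000e-04 -3.025e-01  9.532e-01]
 [-1.000e+00 -4.000e-04 -2.000e-04]]
3.85 [ 668.1  -187.07  109.97] [-2.229   1.5678 -0.3507] [-0.383  0.736  1.135  0.     1.268 -2.262] [0.05 0.01 0.54] 73.50491710742834
[[ 0.0028 -0.9531 -0.3027]
 [-0.001  -0.3027  0.9531]
 [-1.     -0.0023 -0.0018]]
```

View pics/wrist4.png

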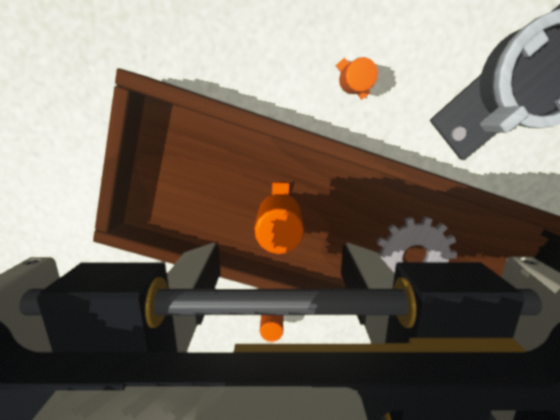

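View pics/side4c.png

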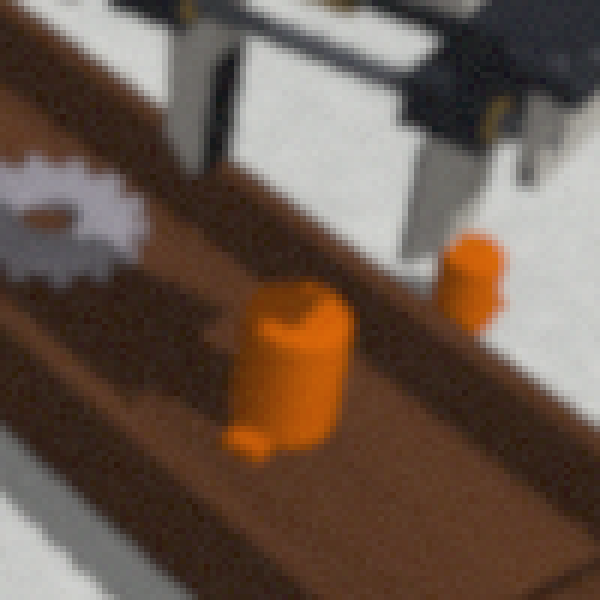

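The wrist view shows the lens centred between the fingers at (278,229), with its ear straight up the image at (281,184).

```bash
python3 - <<'E'
from h import *; import pickle
o=pickle.load(open('pics/wrist4.pkl','rb'));T=rpy(o['tcp_rot'])
im=cv2.imread('pics/wrist4.png');cv2.imwrite('pics/w4c.png',cv2.resize(im[170:270,230:330],None,fx=6,fy=6,interpolation=3))
for P,z in(((278,229.5),76),((280.5,184),35)):
    p=onz('wrist',*P,z,o);print(p,T.T@(p-o['tool_pos']))
E
```

```text
[ 666.01248556 -187.31115822   76.        ] [32.70249895  1.49252005 -0.07921861]
[ 641.02710675 -193.26067614   35.        ] [73.69254269 27.12235918  1.81645484]
```

View pics/w4c.png

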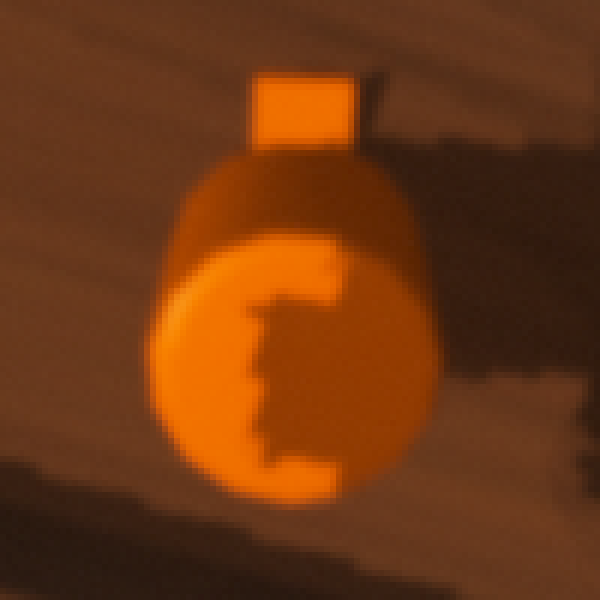

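Alignment is good. Descending to fingertips about 21 mm above the lens foot, then closing.

arm_command:
  plan:
    - {"tx":2,"ty":0.05,"tz":0,"wx":0,"wy":0,"wz":0,"jaw":0.6}
    - {"tx":1.5,"ty":0,"tz":0,"wx":0,"wy":0,"wz":0,"jaw":0.6}
    - {"tx":0,"ty":0,"tz":0,"wx":0,"wy":0,"wz":0,"jaw":0.6}
    - {"tx":0,"ty":0,"tz":0,"wx":0,"wy":0,"wz":0,"jaw":0}
    - {"tx":0,"ty":0,"tz":0,"wx":0,"wy":0,"wz":0,"jaw":-0.5}
    - {"tx":0,"ty":0,"tz":0,"wx":0,"wy":0,"wz":0,"jaw":-0.5}
    - {"tx":0,"ty":0,"tz":0,"wx":0,"wy":0,"wz":0,"jaw":-0.5}
    - {"tx":0,"ty":0,"tz":0,"wx":0,"wy":0,"wz":0,"jaw":-0.5}
    - {"tx":0,"ty":0,"tz":0,"wx":0,"wy":0,"wz":0,"jaw":-0.5}

```text
time: 4.8
tool_pos: [666.6, -187.0, 73.2]
tcp_rot: [-1.752, 1.571, 0.127]
contact_force: [-0.3, -0.7, -0.0]
grip_width: 29.7
```

```bash
python3 look.py wrist 5; python3 look.py side 5 340 200 440 300 6
```

```text
4.8 [ 666.61 -186.96   73.15] [-1.7523  1.5706  0.1267] [-0.384  0.768  1.177  0.     1.196 -2.263] [-0.3  -0.73 -0.01] 29.70235237365483
[[ 2.000e-04 -9.529e-01 -3.034e-01]
 [ 0.000e+00 -3.034e-01  9.529e-01]
 [-1.000e+00 -2.000e-04 -0.000e+00]]
4.85 [ 666.61 -187.     73.07] [-1.7057  1.5707  0.1733] [-0.384  0.768  1.177  0.     1.196 -2.263] [-0.08  0.54 -0.41] 26.128729671272236
[[ 1.000e-04 -9.529e-01 -3.033e-01]
 [ 0.000e+00 -3.033e-01  9.529e-01]
 [-1.000e+00 -1.000e-04 -0.000e+00]]
```

View pics/side5c.png

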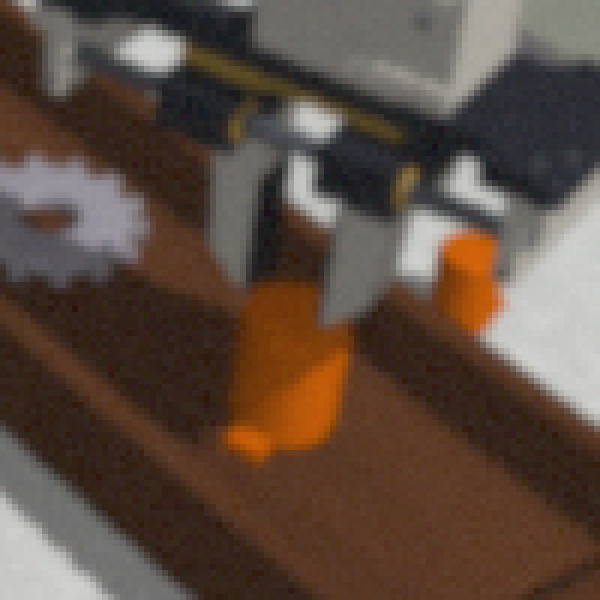

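View pics/wrist5.png

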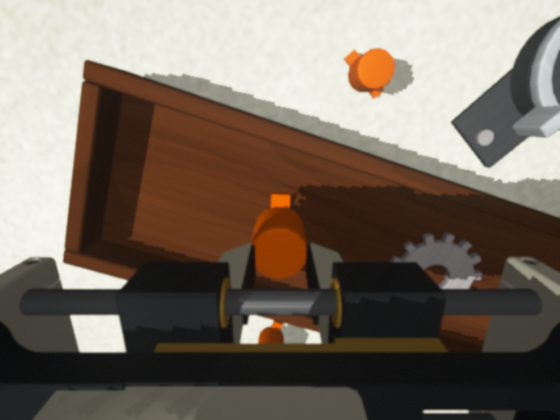

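The reading is 26 mm, below the 38 mm lens diameter, so something is off. I'll check with predicted fingertip pixels before doing anything else.

```bash
python3 - <<'E'
from h import *; import pickle
o=pickle.load(open('pics/wrist5.pkl','rb'));T=rpy(o['tcp_rot']);p=o['tool_pos']
f=lambda n,v:proj(n,p+T@np.array(v,float),o).round(1)
for v in((22,9.5,15),(22,9.5,-15),(22,-9.5,15),(22,0,0),(0,0,0)):print(v,'wrist',f('wrist',v),'side',f('side',v), 'crop',(f('side',v)-[340,200])*6)
for z in(78,30):print(z,proj('wrist',[667,-187,z],o),(proj('side',[667,-187,z])-[340,200])*6)
o=readout.get_obs();print(o['grip_width'])
im=cv2.imread('pics/wrist5.png');cv2.imwrite('pics/w5c.png',cv2.resize(im[180:320,200:360],None,fx=5,fy=5,interpolation=3)[:600])
E
python3 look.py scene 5 90 180 190 280 6
```

```text
(22, 9.5, 15) wrist [299.1 224.7] side [377.8 260.7] crop [226.8 364.2]
(22, 9.5, -15) wrist [256.9 224.7] side [390.4 266.6] crop [302.4 399.6]
(22, -9.5, 15) wrist [298.5 249. ] side [382.4 256.3] crop [254.4 337.8]
(22, 0, 0) wrist [278. 237.] side [386.4 261.4] crop [278.4 368.4]
(0, 0, 0) wrist [277.7 250.5] side [387.6 253.2] crop [285.6 319.2]
78 [277.42750045 254.4553526 ] [288.48346548 307.90727169]
30 [278.01331278 226.71896216] [271.75048644 413.91053299]
24.419509827274783
4.9 [ 666.59 -186.95   73.06] [-1.108   1.5707  0.771 ] [-0.384  0.768  1.177  0.     1.196 -2.263] [-0.09  0.88 -0.51] 24.419509827274783
[[ 1.000e-04 -9.529e-01 -3.034e-01]
 [ 1.000e-04 -3.034e-01  9.529e-01]
 [-1.000e+00 -1.000e-04  0.000e+00]]
```

View pics/w5c.png

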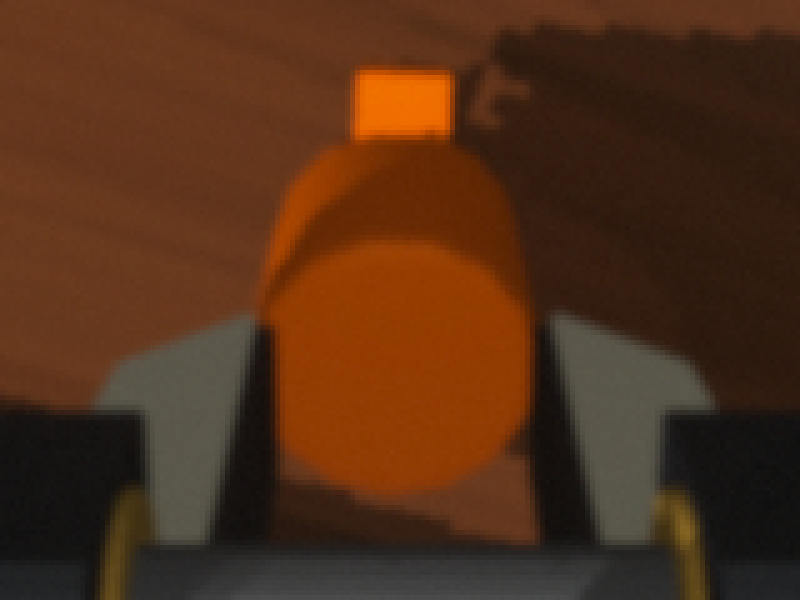

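View pics/scene5c.png

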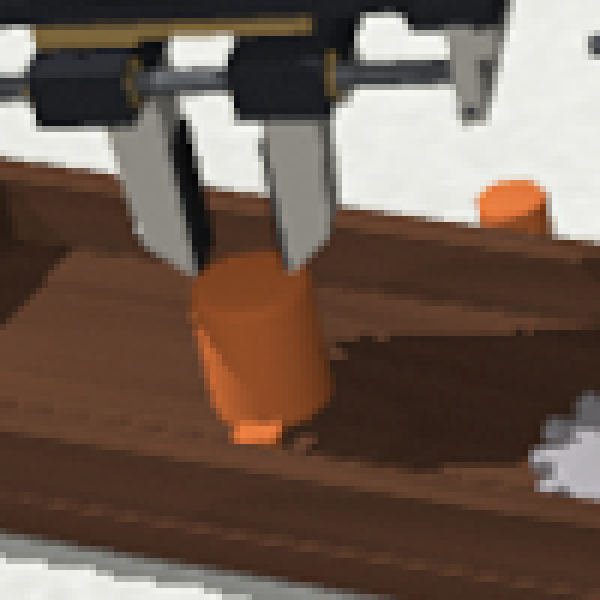

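```bash
python3 - <<'E'
from h import *
def tri(a,b):
    (p,d),(q,e)=ray('side',*a),ray('scene',*b);d/=np.linalg.norm(d);e/=np.linalg.norm(e)
    s=np.linalg.lstsq(np.stack([d,-e],1),q-p,rcond=None)[0];A=p+d*s[0];B=q+e*s[1];return (A+B)/2,np.linalg.norm(A-B)
print('-y tip',tri((340+330/6,200+325/6),(90+195/6,180+275/6)))
print('+y tip',tri((340+250/6,200+287/6),(90+290/6,180+270/6)))
print('dome',tri((340+298/6,200+300/6),(90+252/6,180+284/6)))
print('ear side end',onz('side',340+245/6,200+440/6,34),'scene',onz('scene',90+257/6,180+432/6,34))
s=cv2.imread('pics/side5.png');
print(readout.get_obs()['tool_pos'])
E
```

```text
-y tip (array([ 672.1910126 , -201.97072702,   78.32074561]), np.float64(0.023867543113969124))
+y tip (array([ 663.0588773 , -172.74094708,   79.13051353]), np.float64(1.5784193622289808))
dome (array([ 672.56982226, -183.76607502,   77.50069903]), np.float64(3.009070438370885))
ear side end [ 645.8470989  -195.58751476   34.        ] scene [ 691.18448812 -178.76749972   34.        ]
[ 666.55981609 -186.95879879   73.03082574]
```

Triangulation puts the real fingertips at z≈79, roughly 6 mm above the reported TCP instead of 22 mm below it. So the fingers closed in the air just over the dome; the dome measures 77.5, which agrees with the description. I'll reopen, go part-way down and check again.

arm_command:
  plan:
    - {"tx":0,"ty":0,"tz":0,"wx":0,"wy":0,"wz":0,"jaw":0.4}
    - {"tx":0,"ty":0,"tz":0,"wx":0,"wy":0,"wz":0,"jaw":0.4}
    - {"tx":0,"ty":0,"tz":0,"wx":0,"wy":0,"wz":0,"jaw":0.4}
    - {"tx":0,"ty":0,"tz":0,"wx":0,"wy":0,"wz":0,"jaw":0.4}
    - {"tx":0.7,"ty":0,"tz":0,"wx":0,"wy":0,"wz":0,"jaw":0.4}
    - {"tx":0.7,"ty":0,"tz":0,"wx":0,"wy":0,"wz":0,"jaw":0.4}
    - {"tx":0,"ty":0,"tz":0,"wx":0,"wy":0,"wz":0,"jaw":0.4}
    - {"tx":0,"ty":0,"tz":0,"wx":0,"wy":0,"wz":0,"jaw":0.4}

```text
time: 5.75
tool_pos: [666.3, -186.9, 58.4]
tcp_rot: [0.777, 1.57, 2.656]
contact_force: [0.5, 0.2, -0.2]
grip_width: 64.4
```

```bash
python3 look.py side 6 340 200 440 300 6;python3 look.py scene 6 90 180 190 280 6; python3 -c "
import cv2,numpy as np
cv2.imwrite('pics/b6.png',np.hstack([cv2.resize(cv2.imread(f'pics/{n}6c.png'),(400,400)) for n in('side','scene')]))"
```

```text
5.75 [ 666.3  -186.87   58.42] [0.7769 1.5698 2.6558] [-0.384  0.783  1.19   0.     1.169 -2.263] [ 0.52  0.2  -0.18] 64.42148669325351
[[-9.000e-04 -9.529e-01 -3.033e-01]
 [ 5.000e-04 -3.033e-01  9.529e-01]
 [-1.000e+00  7.000e-04  7.000e-04]]
5.8 [ 666.57 -186.96   58.81] [0.4434 1.5705 2.3224] [-0.384  0.783  1.19   0.     1.169 -2.263] [ 0.02 -0.58  0.28] 64.27796331062859
[[-2.000e-04 -9.529e-01 -3.033e-01]
 [ 2.000e-04 -3.033e-01  9.529e-01]
 [-1.000e+00  1.000e-04  2.000e-04]]
```

View pics/b6.png

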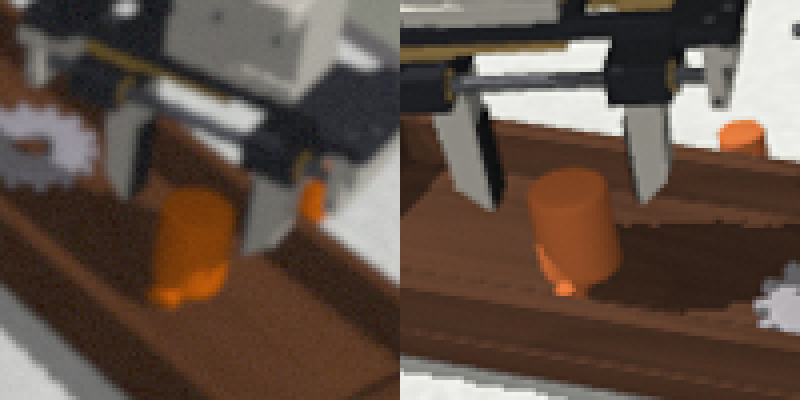

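```bash
python3 - <<'E'
from h import *
def tri(a,b):
    (p,d),(q,e)=ray('side',*a),ray('scene',*b);d/=np.linalg.norm(d);e/=np.linalg.norm(e)
    s=np.linalg.lstsq(np.stack([d,-e],1),q-p,rcond=None)[0];A=p+d*s[0];B=q+e*s[1];return (A+B)/2,np.linalg.norm(A-B)
print(tri((340+246/4,200+253/4),(90+92/4,180+210/4)),tri((340+125/4,200+200/4),(90+245/4,180+203/4)))
E
```

```text
(array([ 677.58805877, -220.22967595,   63.96199778]), np.float64(3.0167233554956385)) (array([ 654.60591379, -152.47063405,   63.34785089]), np.float64(1.9863379389977647))
```

The offset is confirmed: fingertips at about TCP z + 5 mm. I'll go down another 12 mm and grip.

arm_command:
  plan:
    - {"tx":0.6,"ty":0,"tz":0,"wx":0,"wy":0,"wz":0,"jaw":0.4}
    - {"tx":0.6,"ty":0,"tz":0,"wx":0,"wy":0,"wz":0,"jaw":0.4}
    - {"tx":0,"ty":0,"tz":0,"wx":0,"wy":0,"wz":0,"jaw":0}
    - {"tx":0,"ty":0,"tz":0,"wx":0,"wy":0,"wz":0,"jaw":-0.5}
    - {"tx":0,"ty":0,"tz":0,"wx":0,"wy":0,"wz":0,"jaw":-0.5}
    - {"tx":0,"ty":0,"tz":0,"wx":0,"wy":0,"wz":0,"jaw":-0.5}
    - {"tx":0,"ty":0,"tz":0,"wx":0,"wy":0,"wz":0,"jaw":-0.5}
    - {"tx":0,"ty":0,"tz":0,"wx":0,"wy":0,"wz":0,"jaw":-0.5}

```text
time: 6.65
tool_pos: [666.7, -187.1, 47.2]
tcp_rot: [-2.2, 1.57, -0.321]
contact_force: [-0.5, -0.0, 0.6]
grip_width: 37.1
```

```bash
python3 look.py side 7 340 200 440 300 6;python3 look.py scene 7 90 180 190 280 6; python3 -c "
import cv2,numpy as np
cv2.imwrite('pics/b7.png',np.hstack([cv2.resize(cv2.imread(f'pics/{n}7c.png'),(400,400)) for n in('side','scene')]))"
```

```text
6.65 [ 666.71 -187.1    47.25] [-2.1999  1.5703 -0.321 ] [-0.384  0.795  1.2    0.     1.146 -2.263] [-0.47 -0.    0.57] 37.11235528191188
[[ 5.000e-04 -9.529e-01 -3.033e-01]
 [-2.000e-04 -3.033e-01  9.529e-01]
 [-1.000e+00 -4.000e-04 -3.000e-04]]
6.7 [ 666.74 -187.07   47.26] [-2.1888  1.5702 -0.3097] [-0.384  0.795  1.2    0.     1.146 -2.263] [ 0.62 -0.63  0.26] 36.863216267785205
[[ 5.000e-04 -9.529e-01 -3.034e-01]
 [-2.000e-04 -3.034e-01  9.529e-01]
 [-1.000e+00 -5.000e-04 -3.000e-04]]
```

View pics/b7.png

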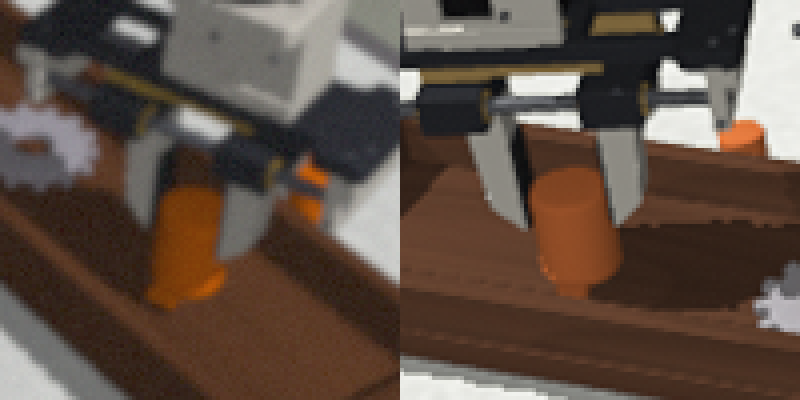

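The grip is at 37 mm with the lens between the pads. Lifting 60 mm.

arm_command:
  plan:
    - {"tx":-0.5,"ty":0,"tz":0,"wx":0,"wy":0,"wz":0,"jaw":-0.6}
    - {"tx":-1.5,"ty":0,"tz":0,"wx":0,"wy":0,"wz":0,"jaw":-0.6}
    - {"tx":-2,"ty":0,"tz":0,"wx":0,"wy":0,"wz":0,"jaw":-0.6}
    - {"tx":-2,"ty":0,"tz":0,"wx":0,"wy":0,"wz":0,"jaw":-0.6}
    - {"tx":0,"ty":0,"tz":0,"wx":0,"wy":0,"wz":0,"jaw":-0.6}

```text
time: 7.25
tool_pos: [668.6, -187.7, 111.6]
tcp_rot: [-2.248, 1.563, -0.369]
contact_force: [0.4, 0.5, -0.4]
grip_width: 37.1
```

```bash
python3 look.py wrist 8 200 180 360 300 5
```

```text
7.25 [ 668.64 -187.71  111.65] [-2.2477  1.5633 -0.3686] [-0.384  0.733  1.136  0.     1.266 -2.263] [ 0.44  0.47 -0.41] 37.08986420946677
[[ 0.007  -0.9528 -0.3034]
 [-0.0027 -0.3034  0.9528]
 [-1.     -0.0058 -0.0047]]
```

View pics/wrist8c.png

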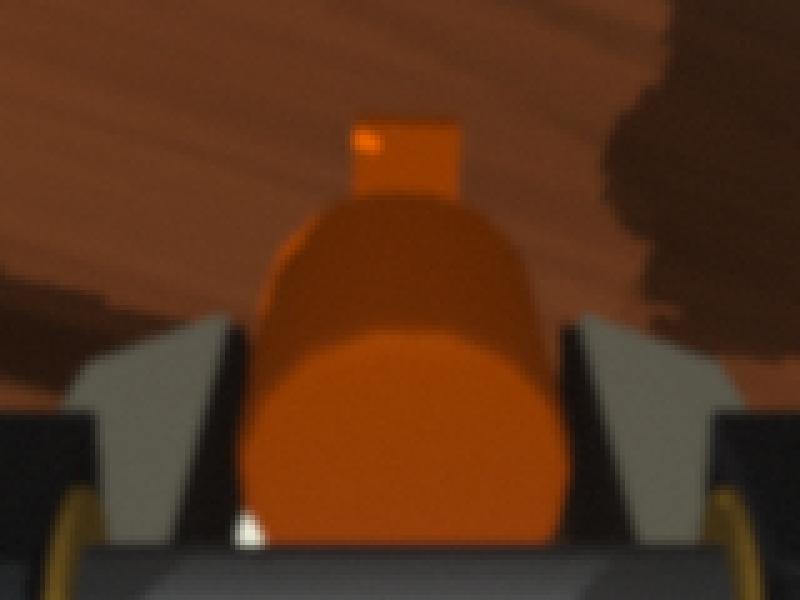

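The lens is lifted and upright, with its ear at crop (406,122), in line with the tool's y axis.

```bash
python3 - <<'E'
from h import *; import pickle
o=pickle.load(open('pics/wrist8.pkl','rb'));T=rpy(o['tcp_rot']);p=o['tool_pos']
def at(u,v,x):
    q,d=ray('wrist',u,v,o);a=T.T@(q-p);b=T.T@d;return a+b*(x-a[0])/b[0]
print(at(200+354/5,180+119/5,12.2),at(200+460/5,180+121/5,12.2))
print('dome',at(200+405/5,180+330/5,-28),at(200+240/5,180+460/5,-28),at(200+570/5,180+460/5,-28))
E
```

```text
[12.2        28.00063279 -4.6100795 ] [12.2        27.72718868  9.38231378]
dome [-28.          16.39103511   2.0476992 ] [-28.           0.50872897 -16.32940068] [-28.           0.51974852  20.44970923]
```

arm_command:
  plan:
    - {"tx":0,"ty":1.92,"tz":3.5,"wx":0,"wy":0,"wz":0,"jaw":-0.6}
    - {"tx":0,"ty":1.92,"tz":3.5,"wx":0,"wy":0,"wz":0,"jaw":-0.6}
    - {"tx":0,"ty":1.92,"tz":3.5,"wx":0,"wy":0,"wz":0,"jaw":-0.6}
    - {"tx":0,"ty":1.92,"tz":3.5,"wx":0,"wy":0,"wz":0,"jaw":-0.6}
    - {"tx":0,"ty":1.92,"tz":3.5,"wx":0,"wy":0,"wz":0,"jaw":-0.6}
    - {"tx":0,"ty":1.92,"tz":3.5,"wx":0,"wy":0,"wz":0,"jaw":-0.6}
    - {"tx":0,"ty":0,"tz":0,"wx":0.133,"wy":0,"wz":0,"jaw":-0.6}
    - {"tx":0,"ty":0,"tz":0,"wx":0.133,"wy":0,"wz":0,"jaw":-0.6}
    - {"tx":0,"ty":0,"tz":0,"wx":0.133,"wy":0,"wz":0,"jaw":-0.6}
    - {"tx":0,"ty":0,"tz":0,"wx":0.133,"wy":0,"wz":0,"jaw":-0.6}
    - {"tx":0,"ty":0,"tz":0,"wx":0.133,"wy":0,"wz":0,"jaw":-0.6}
    - {"tx":0,"ty":0,"tz":0,"wx":0.133,"wy":0,"wz":0,"jaw":-0.6}
    - {"tx":0,"ty":0,"tz":0,"wx":0,"wy":0,"wz":0,"jaw":-0.6}
    - {"tx":0,"ty":0,"tz":0,"wx":0,"wy":0,"wz":0,"jaw":-0.6}
    - {"tx":0,"ty":0,"tz":0,"wx":0,"wy":0,"wz":0,"jaw":-0.6}

```text
time: 8.8
tool_pos: [492.9, -21.8, 106.8]
tcp_rot: [1.715, 1.57, 2.799]
contact_force: [-0.1, 0.7, -1.6]
grip_width: 36.9
```

```bash
python3 look.py wrist 9 200 150 360 270 5; python3 look.py side 9 220 200 340 300 6.5
```

```text
8.8 [492.89 -21.77 106.75] [1.7151 1.5703 2.7988] [-0.2    0.402  1.759  0.     0.98  -1.283] [-0.12  0.67 -1.59] 36.88641502431812
[[-5.000e-04 -8.837e-01  4.681e-01]
 [ 2.000e-04  4.681e-01  8.837e-01]
 [-1.000e+00  5.000e-04 -1.000e-04]]
8.85 [492.96 -21.79 106.84] [1.635  1.5704 2.718 ] [-0.2    0.402  1.759  0.     0.98  -1.283] [-0.28 -0.54  0.02] 37.37276846756136
[[-3.000e-04 -8.834e-01  4.687e-01]
 [ 1.000e-04  4.687e-01  8.834e-01]
 [-1.000e+00  4.000e-04 -0.000e+00]]
```

View pics/wrist9c.png

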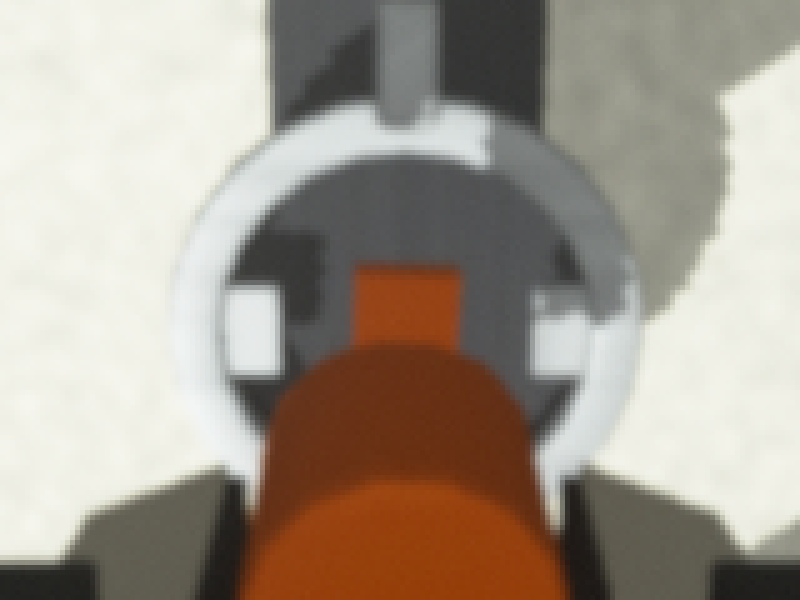

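View pics/side9c.png

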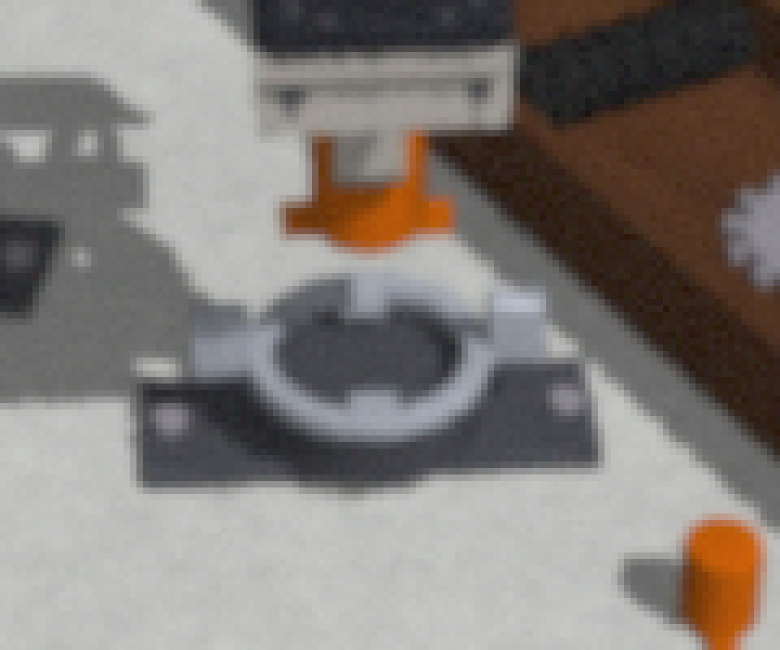

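The ear and claw midpoints coincide at crop x≈407. I'll check the fore-aft alignment numerically.

```bash
python3 - <<'E'
from h import *; import pickle
o=pickle.load(open('pics/wrist9.pkl','rb'));T=rpy(o['tcp_rot']);p=o['tool_pos']
W=lambda x,y,z:onz('wrist',200+x/5,150+y/5,z,o)
c=(W(282,331,36)+W(531,333,36))/2;print('claw centre in tool',T.T@(c-p))
def at(u,v,x):
    q,d=ray('wrist',u,v,o);a=T.T@(q-p);b=T.T@d;return a+b*(x-a[0])/b[0]
print('ear end',at(200+407/5,150+266/5,12.2))
t=W(407,100,38);print('ring outer -x in tool',T.T@(t-p))
E
```

```text
claw centre in tool [70.74989425 -0.57761113  1.39563851]
ear end [12.2        29.28728218  1.22726738]
ring outer -x in tool [68.77101041 41.03713494  1.41942193]
```

arm_command:
  plan:
    - {"tx":1.5,"ty":-0.1,"tz":0,"wx":0,"wy":0,"wz":0,"jaw":-0.6}
    - {"tx":1.5,"ty":0,"tz":0,"wx":0,"wy":0,"wz":0,"jaw":-0.6}
    - {"tx":1.5,"ty":0,"tz":0,"wx":0,"wy":0,"wz":0,"jaw":-0.6}
    - {"tx":0,"ty":0,"tz":0,"wx":0,"wy":0,"wz":0,"jaw":-0.6}
    - {"tx":0,"ty":0,"tz":0,"wx":0,"wy":0,"wz":0,"jaw":-0.6}

```text
time: 9.4
tool_pos: [494.0, -22.3, 62.1]
tcp_rot: [1.726, 1.57, 2.807]
contact_force: [0.7, -0.3, -0.6]
grip_width: 37.1
```

```bash
python3 look.py wrist 10 200 150 360 270 5; python3 look.py side 10 220 200 340 300 6.5
```

```text
9.4 [493.98 -22.3   62.15] [1.7257 1.5704 2.8073] [-0.2    0.469  1.804  0.     0.87  -1.282] [ 0.66 -0.33 -0.59] 37.102168445781565
[[-4.000e-04 -8.827e-01  4.699e-01]
 [ 1.000e-04  4.699e-01  8.827e-01]
 [-1.000e+00  4.000e-04 -1.000e-04]]
9.45 [494.4  -22.38  62.58] [-1.1946  1.57   -0.1132] [-0.2    0.468  1.803  0.     0.869 -1.282] [-0.33 -0.47 -0.03] 37.25201481905849
[[ 8.000e-04 -8.826e-01  4.701e-01]
 [-1.000e-04  4.701e-01  8.826e-01]
 [-1.000e+00 -8.000e-04  3.000e-04]]
```

View pics/wrist10c.png

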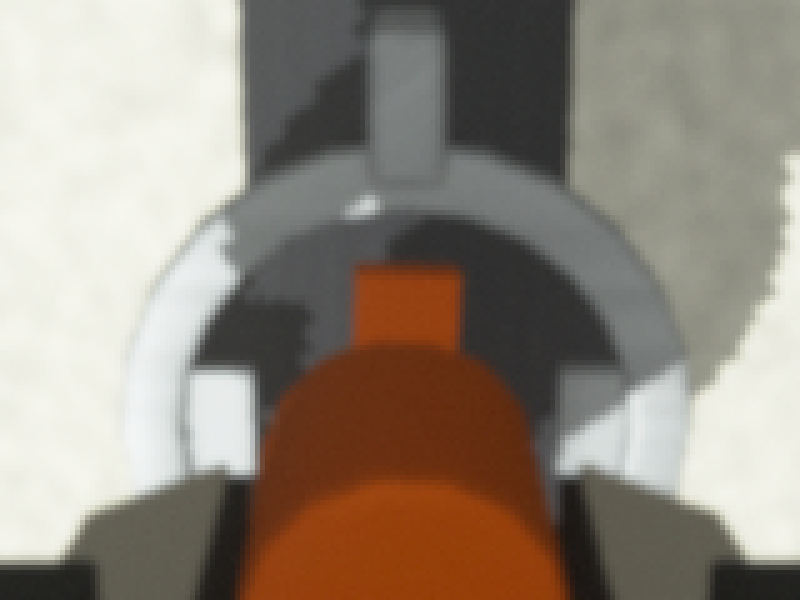

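View pics/side10c.png

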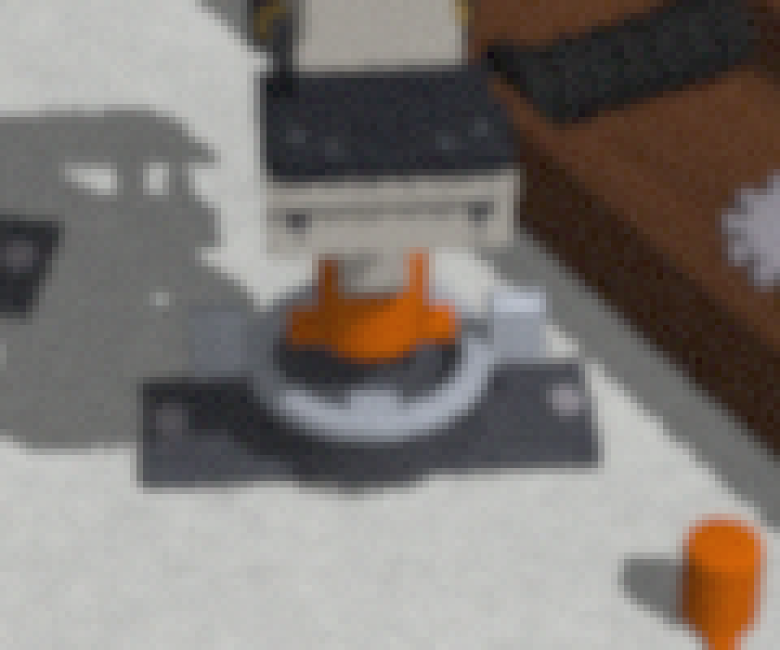

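```bash
python3 - <<'E'
from h import *; import pickle
o=pickle.load(open('pics/wrist10.pkl','rb'));T=rpy(o['tcp_rot']);p=o['tool_pos']
W=lambda x,y,z:T.T@(onz('wrist',200+x/5,150+y/5,z,o)-p)
print('bore edge y (32.5)',W(407,213,38)[1]-32.5,'outer (42)',W(407,147,38)[1]-42,'ear(28)',W(408,266,p[2]-12.2)[1]-28)
E
```

```text
bore edge y (32.5) 0.8584097974745646 outer (42) 0.6871975929734973 ear(28) 1.283528546171432
```

Everything is within 0.6 mm. Lowering slowly to just above the seat, then by touch.

arm_command:
  plan:
    - {"tx":1.0,"ty":0,"tz":0,"wx":0,"wy":0,"wz":0,"jaw":-0.6}
    - {"tx":0.6,"ty":0,"tz":0,"wx":0,"wy":0,"wz":0,"jaw":-0.6}
    - {"tx":0.1,"ty":0,"tz":0,"wx":0,"wy":0,"wz":0,"jaw":-0.6}
    - {"tx":0,"ty":0,"tz":0,"wx":0,"wy":0,"wz":0,"jaw":-0.6}
    - {"tx":0,"ty":0,"tz":0,"wx":0,"wy":0,"wz":0,"jaw":-0.6}

```text
time: 10.0
tool_pos: [494.1, -22.3, 45.0]
tcp_rot: [-0.479, 1.571, 0.602]
contact_force: [-0.6, 0.1, -1.2]
grip_width: 37.1
```

arm_command:
  plan:
    - {"tx":0.1,"ty":0,"tz":0,"wx":0,"wy":0,"wz":0,"jaw":-0.6}
    - {"tx":0,"ty":0,"tz":0,"wx":0,"wy":0,"wz":0,"jaw":-0.6}

```text
time: 10.2
tool_pos: [494.1, -22.3, 44.1]
tcp_rot: [-0.964, 1.571, 0.117]
contact_force: [-0.5, -0.2, -0.9]
grip_width: 36.8
```

arm_command:
  plan:
    - {"tx":0.1,"ty":0,"tz":0,"wx":0,"wy":0,"wz":0,"jaw":-0.6}
    - {"tx":0,"ty":0,"tz":0,"wx":0,"wy":0,"wz":0,"jaw":-0.6}

```text
time: 10.4
tool_pos: [493.9, -22.3, 43.0]
tcp_rot: [0.673, 1.571, 1.754]
contact_force: [0.1, -0.4, -0.5]
grip_width: 36.8
```

arm_command:
  plan:
    - {"tx":0.1,"ty":0,"tz":0,"wx":0,"wy":0,"wz":0,"jaw":-0.6}
    - {"tx":0,"ty":0,"tz":0,"wx":0,"wy":0,"wz":0,"jaw":-0.6}

```text
time: 10.6
tool_pos: [493.9, -22.3, 41.9]
tcp_rot: [1.311, 1.571, 2.392]
contact_force: [0.3, 0.2, -0.3]
grip_width: 37.0
```

arm_command:
  plan:
    - {"tx":0.07,"ty":0,"tz":0,"wx":0,"wy":0,"wz":0,"jaw":-0.6}
    - {"tx":0,"ty":0,"tz":0,"wx":0,"wy":0,"wz":0,"jaw":-0.6}

```text
time: 10.8
tool_pos: [494.0, -22.3, 41.3]
tcp_rot: [0.227, 1.571, 1.308]
contact_force: [-0.1, -0.7, 0.2]
grip_width: 36.9
```

```bash
python3 look.py side 11 220 200 340 300 6.5;python3 look.py scene 11 180 160 300 260 6.5
```

```text
10.8 [494.   -22.28  41.26] [0.2274 1.5707 1.3083] [-0.2    0.502  1.822  0.     0.817 -1.281] [-0.08 -0.66  0.18] 36.92791817772333
[[ 0.000e+00 -8.824e-01  4.705e-01]
 [ 1.000e-04  4.705e-01  8.824e-01]
 [-1.000e+00  0.000e+00  1.000e-04]]
10.85 [494.   -22.29  41.3 ] [-0.252   1.5707  0.8289] [-0.2    0.502  1.822  0.     0.817 -1.281] [-0.38 -1.48 -0.55] 37.20230917293302
[[ 1.000e-04 -8.824e-01  4.705e-01]
 [ 1.000e-04  4.705e-01  8.824e-01]
 [-1.000e+00 -0.000e+00  1.000e-04]]
```

View pics/side11c.png

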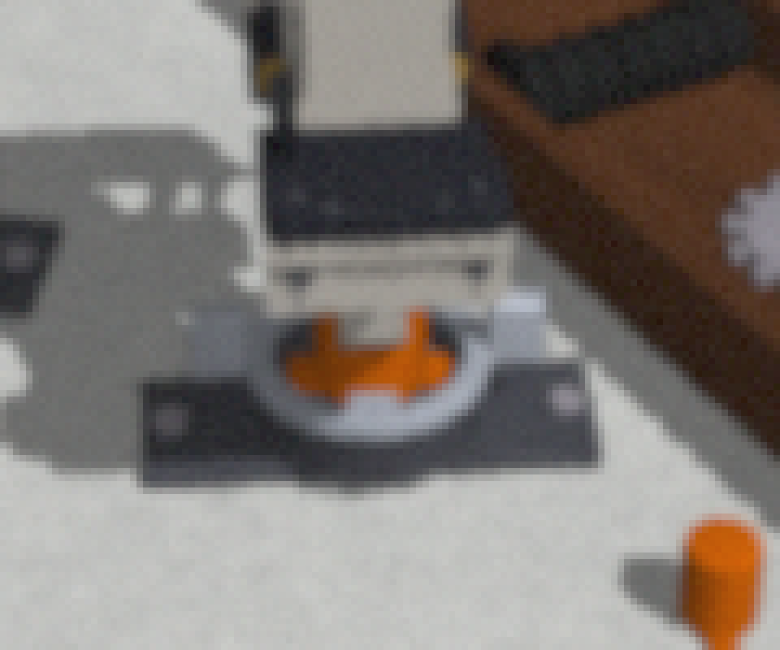

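View pics/scene11c.png

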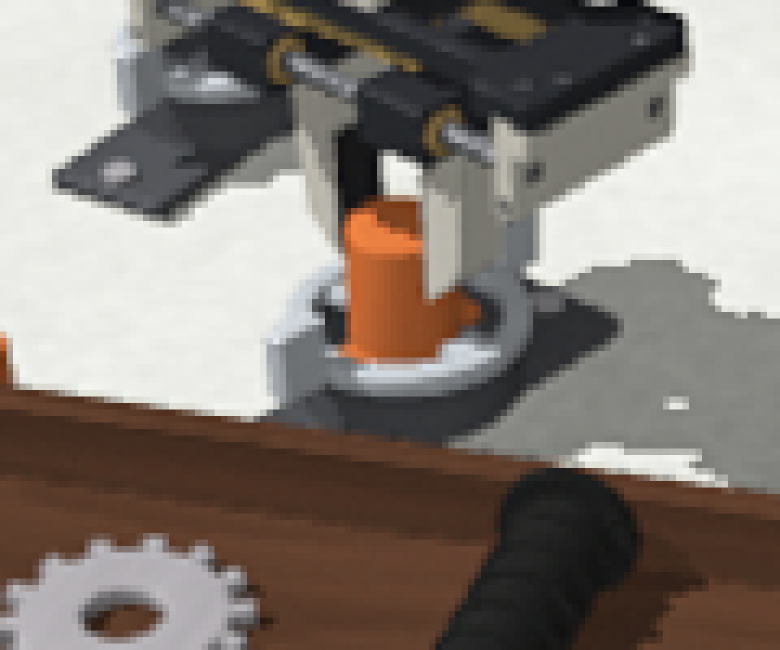

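The lens is in the cup between the claws. I'll keep lowering in small steps until I feel contact.

arm_command:
  plan:
    - {"tx":0.05,"ty":0,"tz":0,"wx":0,"wy":0,"wz":0,"jaw":-0.6}
    - {"tx":0,"ty":0,"tz":0,"wx":0,"wy":0,"wz":0,"jaw":-0.6}

```text
time: 11.1
tool_pos: [494.1, -22.4, 41.1]
tcp_rot: [-1.244, 1.57, -0.163]
contact_force: [-1.1, -0.1, 3.6]
grip_width: 37.1
```

arm_command:
  plan:
    - {"tx":0.05,"ty":0,"tz":0,"wx":0,"wy":0,"wz":0,"jaw":-0.6}
    - {"tx":0,"ty":0,"tz":0,"wx":0,"wy":0,"wz":0,"jaw":-0.6}

```text
time: 11.3
tool_pos: [494.2, -22.4, 41.1]
tcp_rot: [-1.326, 1.57, -0.245]
contact_force: [-2.3, -0.8, 9.6]
grip_width: 36.7
```

arm_command:
  plan:
    - {"tx":0.05,"ty":0,"tz":0,"wx":0,"wy":0,"wz":0,"jaw":-0.6}
    - {"tx":0,"ty":0,"tz":0,"wx":0,"wy":0,"wz":0,"jaw":-0.6}

```text
time: 11.5
tool_pos: [494.2, -22.4, 41.0]
tcp_rot: [-1.357, 1.57, -0.276]
contact_force: [-3.9, -0.4, 13.2]
grip_width: 36.8
```

Contact came at TCP z 41.1, as predicted, so the lens is seated. I'll relieve the pressure, open and rise.

arm_command:
  plan:
    - {"tx":-0.1,"ty":0,"tz":0,"wx":0,"wy":0,"wz":0,"jaw":-0.6}
    - {"tx":0,"ty":0,"tz":0,"wx":0,"wy":0,"wz":0,"jaw":-0.1}
    - {"tx":0,"ty":0,"tz":0,"wx":0,"wy":0,"wz":0,"jaw":0.1}
    - {"tx":0,"ty":0,"tz":0,"wx":0,"wy":0,"wz":0,"jaw":0.3}
    - {"tx":0,"ty":0,"tz":0,"wx":0,"wy":0,"wz":0,"jaw":0.3}
    - {"tx":0,"ty":0,"tz":0,"wx":0,"wy":0,"wz":0,"jaw":0.3}
    - {"tx":-2,"ty":0,"tz":0,"wx":0,"wy":0,"wz":0,"jaw":0.3}
    - {"tx":-4,"ty":0,"tz":0,"wx":0,"wy":0,"wz":0,"jaw":0.3}
    - {"tx":-4,"ty":0,"tz":0,"wx":0,"wy":0,"wz":0,"jaw":-1}
    - {"tx":0,"ty":0,"tz":0,"wx":0,"wy":0,"wz":0,"jaw":-1}
    - {"tx":0,"ty":0,"tz":0,"wx":0,"wy":0,"wz":0,"jaw":-1}

```text
time: 12.6
tool_pos: [494.3, -22.3, 141.4]
tcp_rot: [-1.237, 1.569, -0.156]
contact_force: [-0.2, 0.1, 0.5]
grip_width: 40.6
```

```bash
python3 look.py wrist 12 200 100 360 220 5; python3 look.py side 12 220 200 340 300 6.5
```

```text
12.6 [494.29 -22.34 141.37] [-1.2374  1.5689 -0.1563] [-0.2    0.359  1.714  0.     1.066 -1.281] [-0.22  0.11  0.47] 40.552717454753754
[[ 1.900e-03 -8.824e-01  4.704e-01]
 [-3.000e-04  4.704e-01  8.824e-01]
 [-1.000e+00 -1.800e-03  6.000e-04]]
12.65 [493.51 -22.18 140.3 ] [1.7333 1.5701 2.8143] [-0.2    0.361  1.715  0.     1.066 -1.281] [ 0.19  0.57 -0.25] 36.29444509191402
[[-6.000e-04 -8.824e-01  4.705e-01]
 [ 2.000e-04  4.705e-01  8.824e-01]
 [-1.000e+00  7.000e-04 -1.000e-04]]
```

View pics/wrist12.png

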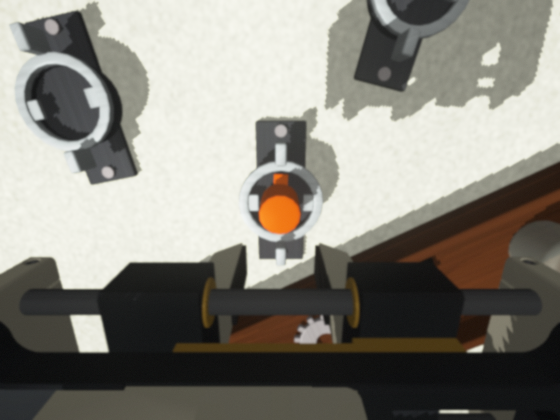

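View pics/side12c.png

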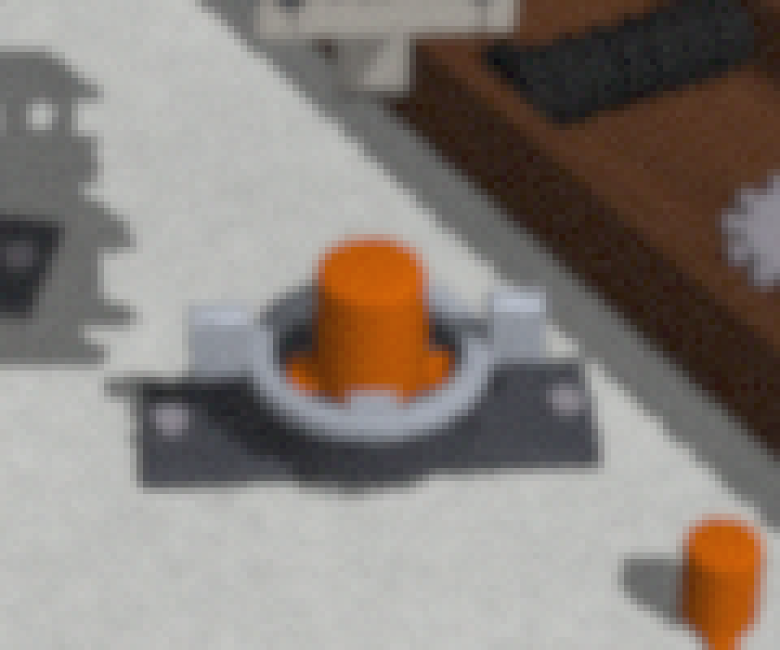

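The lens is seated upright, ears along the foot plate, between the claws. Next is turning the ring: I'll check jar clearance for the gripper body during the turn, then get the push pose.

```bash
python3 - <<'E'
from h import *; import pickle
print('jar top',onz('side',288,169,105),onz('scene',330,243,105))
o=pickle.load(open('pics/wrist12.pkl','rb'));T=rpy(o['tcp_rot']);p=o['tool_pos']
im=cv2.imread('pics/wrist12.png');cv2.imwrite('pics/w12c.png',cv2.resize(im[110:280,220:340],None,fx=3.5,fy=3.5,interpolation=3))
E
```

```text
jar top [658.59479971 176.77967733 105.        ] [670.08997728 193.80026812 105.        ]
```

View pics/w12c.png

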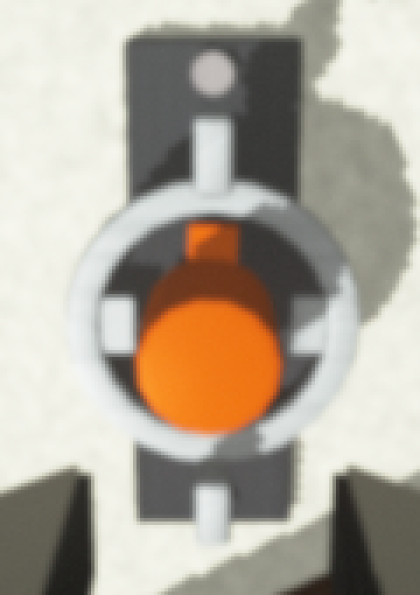

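arm_command:
  plan:
    - {"tx":0,"ty":2.5,"tz":-1,"wx":0,"wy":0,"wz":0,"jaw":-1}
    - {"tx":0,"ty":2.5,"tz":-1,"wx":0,"wy":0,"wz":0,"jaw":-1}
    - {"tx":0,"ty":0,"tz":0,"wx":0.1428,"wy":0,"wz":0,"jaw":-1}
    - {"tx":0,"ty":0,"tz":0,"wx":0.1428,"wy":0,"wz":0,"jaw":-1}
    - {"tx":0,"ty":0,"tz":0,"wx":0.1428,"wy":0,"wz":0,"jaw":-1}
    - {"tx":0,"ty":0,"tz":0,"wx":0.1428,"wy":0,"wz":0,"jaw":-1}
    - {"tx":0,"ty":0,"tz":0,"wx":0.1428,"wy":0,"wz":0,"jaw":-1}
    - {"tx":0,"ty":0,"tz":0,"wx":0.1428,"wy":0,"wz":0,"jaw":-1}
    - {"tx":0,"ty":0,"tz":0,"wx":0.1428,"wy":0,"wz":0,"jaw":-1}
    - {"tx":0,"ty":0,"tz":0,"wx":0.1428,"wy":0,"wz":0,"jaw":-1}
    - {"tx":0,"ty":0,"tz":0,"wx":0.1428,"wy":0,"wz":0,"jaw":-1}
    - {"tx":0,"ty":0,"tz":0,"wx":0.1428,"wy":0,"wz":0,"jaw":-1}
    - {"tx":0,"ty":0,"tz":0,"wx":0.1428,"wy":0,"wz":0,"jaw":-1}
    - {"tx":3,"ty":0,"tz":0,"wx":0,"wy":0,"wz":0,"jaw":-1}
    - {"tx":3,"ty":0,"tz":0,"wx":0,"wy":0,"wz":0,"jaw":-1}
    - {"tx":0,"ty":0,"tz":0,"wx":0,"wy":0,"wz":0,"jaw":-1}
    - {"tx":0,"ty":0,"tz":0,"wx":0,"wy":0,"wz":0,"jaw":-1}

```text
time: 14.4
tool_pos: [439.7, -16.3, 80.2]
tcp_rot: [-2.887, 1.568, 2.906]
contact_force: [-0.2, -0.7, 0.0]
grip_width: 0.6
```

```bash
python3 look.py wrist 13 ; python3 look.py side 13 200 180 340 300 5.5; python3 look.py scene 13 170 150 310 270 5.5
```

```text
14.4 [439.74 -16.27  80.2 ] [-2.8874  1.5678  2.906 ] [-0.212  0.361  1.927  0.     0.857  0.278] [-0.16 -0.7   0.04] 0.5559982300947625
[[-2.900e-03  4.704e-01  8.824e-01]
 [ 7.000e-04  8.824e-01 -4.704e-01]
 [-1.000e+00 -8.000e-04 -2.900e-03]]
14.45 [440.63 -16.45  81.08] [-3.0596  1.5703  2.7338] [-0.212  0.36   1.926  0.     0.857  0.278] [0.46 0.17 0.15] 0.4490878560618009
[[-4.000e-04  4.704e-01  8.824e-01]
 [ 2.000e-04  8.824e-01 -4.704e-01]
 [-1.000e+00 -0.000e+00 -5.000e-04]]
14.5 [441.04 -16.53  81.55] [ 0.3706  1.5698 -0.1192] [-0.212  0.359  1.925  0.     0.857  0.278] [1.31 0.35 0.38] 0.39127281952522297
[[ 1.000e-03  4.704e-01  8.824e-01]
 [-1.000e-04  8.824e-01 -4.704e-01]
 [-1.000e+00  4.000e-04  9.000e-04]]
```

View pics/side13c.png

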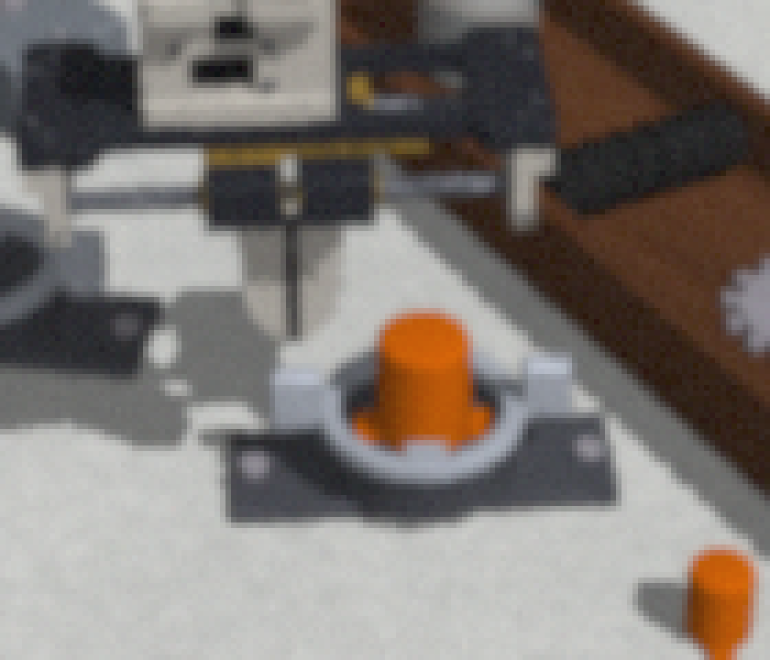

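View pics/scene13c.png

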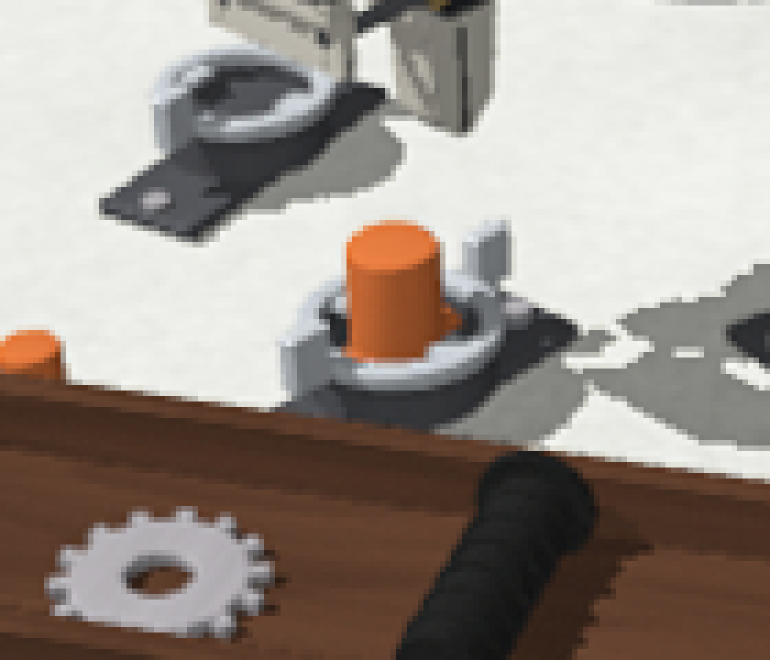

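View pics/wrist13.png

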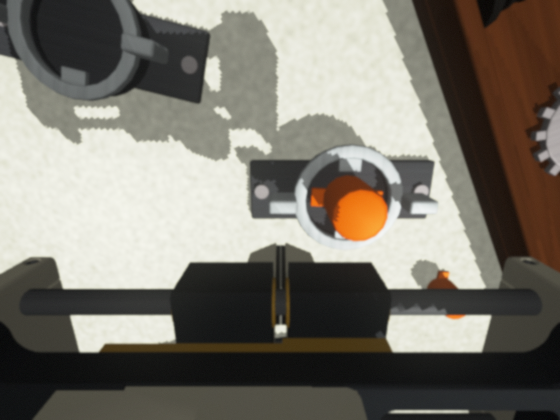

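```bash
python3 - <<'E'
from h import *; import pickle
o=pickle.load(open('pics/wrist13.pkl','rb'));T=rpy(o['tcp_rot']);p=o['tool_pos']
im=cv2.imread('pics/wrist13.png');cv2.imwrite('pics/w13c.png',cv2.resize(im[150:290,220:340],None,fx=4.2,fy=4.2,interpolation=3))
for P in((272,203),(272,212),(298,212)):print(P,T.T@(onz('wrist',*P,56,o)-p))
E
```

```text
(272, 203) [24.20417067 24.45918219 -7.58959543]
(272, 212) [24.20939584 17.79199105 -7.64692204]
(298, 212) [24.15554477 17.80808672 10.7908544 ]
```

View pics/w13c.png

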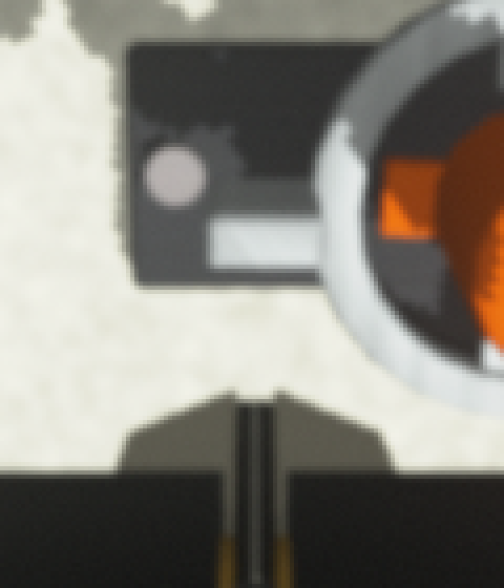

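arm_command:
  plan:
    - {"tx":2,"ty":0,"tz":0,"wx":0,"wy":0,"wz":0,"jaw":-1}
    - {"tx":1.5,"ty":0,"tz":0,"wx":0,"wy":0,"wz":0,"jaw":-1}
    - {"tx":0,"ty":0,"tz":0,"wx":0,"wy":0,"wz":0,"jaw":-1}
    - {"tx":0,"ty":0,"tz":0,"wx":0,"wy":0,"wz":0,"jaw":-1}
    - {"tx":0,"ty":0,"tz":0,"wx":0,"wy":0,"wz":0,"jaw":-1}

```text
time: 15.05
tool_pos: [441.3, -16.6, 46.9]
tcp_rot: [0.31, 1.569, -0.18]
contact_force: [-0.1, 0.4, -0.0]
grip_width: 0.3
```

```bash
python3 look.py wrist 14 220 150 340 290 4.2; python3 look.py side 14 200 180 340 300 5.5; python3 look.py scene 14 170 150 310 270 5.5
```

```text
15.05 [441.3  -16.57  46.91] [ 0.31    1.5686 -0.1797] [-0.211  0.419  1.961  0.     0.76   0.278] [-0.06  0.38 -0.04] 0.26651882098152274
[[ 2.100e-03  4.704e-01  8.825e-01]
 [-4.000e-04  8.825e-01 -4.704e-01]
 [-1.000e+00  7.000e-04  2.100e-03]]
15.1 [441.22 -16.56  46.82] [ 0.3264  1.5687 -0.1634] [-0.211  0.419  1.961  0.     0.76   0.278] [-0.46  0.85 -0.19] 0.46409068722234037
[[ 2.000e-03  4.704e-01  8.824e-01]
 [-3.000e-04  8.824e-01 -4.704e-01]
 [-1.000e+00  7.000e-04  2.000e-03]]
15.15 [441.11 -16.52  46.68] [ 0.3416  1.569  -0.1482] [-0.211  0.419  1.961  0.     0.76   0.278] [ 1.48  0.25 -0.51] 0.41266876334942504
[[ 1.800e-03  4.704e-01  8.824e-01]
 [-3.000e-04  8.824e-01 -4.704e-01]
 [-1.000e+00  6.000e-04  1.700e-03]]
```

View pics/side14c.png

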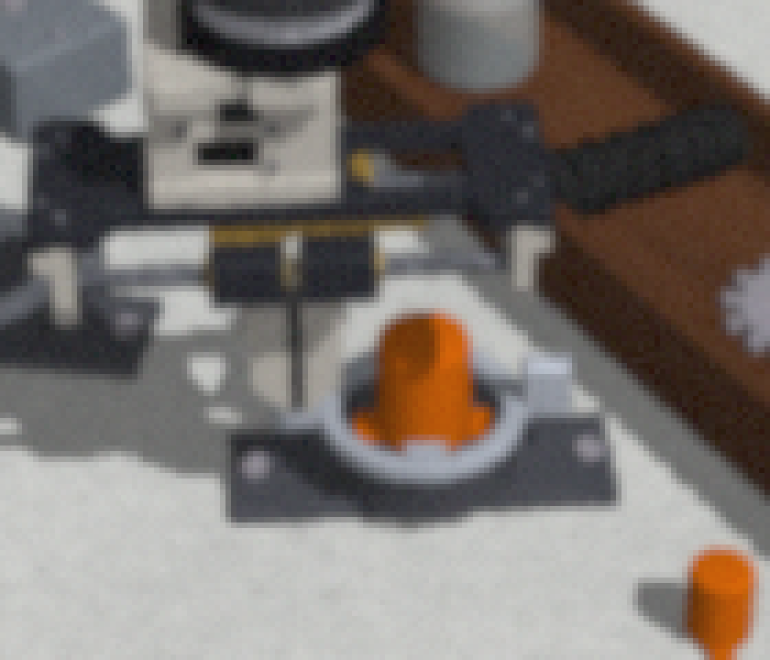

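View pics/scene14c.png

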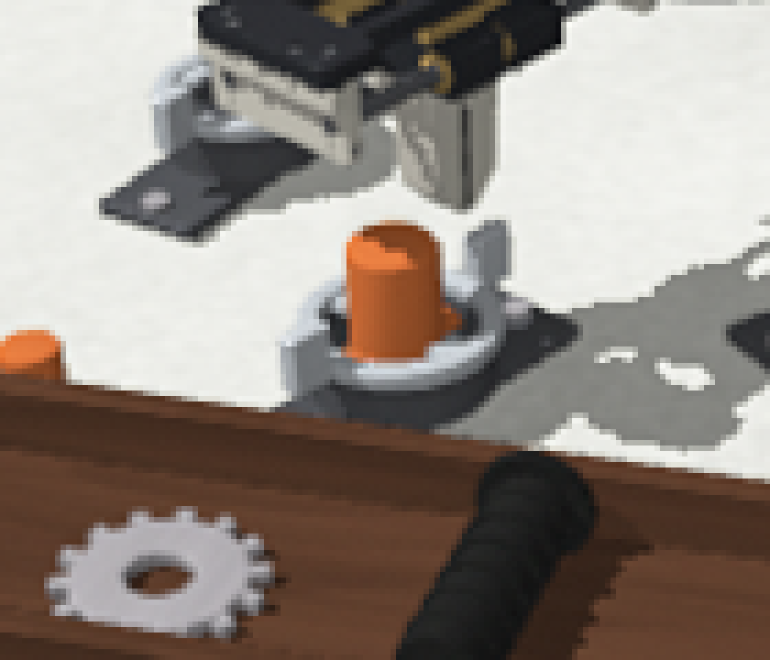

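View pics/wrist14c.png

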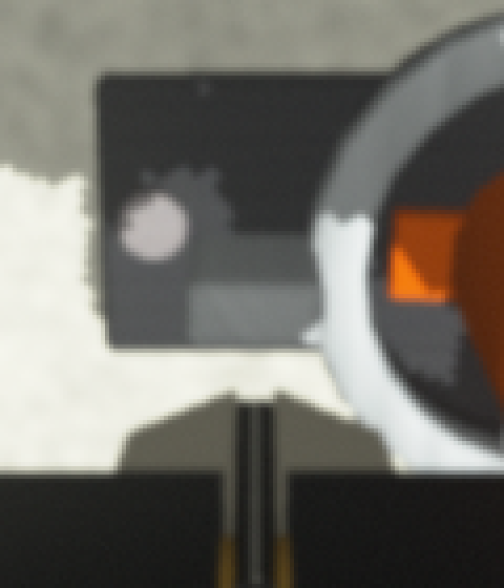

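```bash
python3 - <<'E'
from h import *
def tri(a,b):
    (p,d),(q,e)=ray('side',*a),ray('scene',*b);d/=np.linalg.norm(d);e/=np.linalg.norm(e)
    s=np.linalg.lstsq(np.stack([d,-e],1),q-p,rcond=None)[0];A=p+d*s[0];B=q+e*s[1];return (A+B)/2,np.linalg.norm(A-B)
print(tri((200+296/5.5,180+408/5.5),(170+462/5.5,150+211/5.5)))
o=readout.get_obs();print(o['tool_pos'])
for z in(46,52):print((proj('scene',[440.5-4.4,-16.4-8.4,z])-[170,150])*5.5,(proj('side',[440.5,-16.4,z])-[200,180])*5.5)
E
```

```text
(array([441.60060149, -12.35830118,  52.66434935]), np.float64(7.788987205875102))
[441.00192074 -16.49925255  46.55371921]
[429.28159042 220.32359485] [291.10465896 422.02165583]
[428.73726564 207.67536201] [290.69632825 410.01290461]
```

arm_command:
  plan:
    - {"tx":0.85,"ty":0,"tz":0,"wx":0,"wy":0,"wz":0,"jaw":-1}
    - {"tx":0,"ty":0.3,"tz":0,"wx":0,"wy":0,"wz":0,"jaw":-1}
    - {"tx":0,"ty":0.3,"tz":0,"wx":0,"wy":0,"wz":0,"jaw":-1}
    - {"tx":0,"ty":0,"tz":0,"wx":0,"wy":0,"wz":0,"jaw":-1}
    - {"tx":0,"ty":0,"tz":0,"wx":0,"wy":0,"wz":0,"jaw":-1}

```text
time: 15.7
tool_pos: [443.2, -10.9, 37.3]
tcp_rot: [3.088, 1.571, 2.599]
contact_force: [-1.2, -0.5, -0.3]
grip_width: 0.6
```

arm_command:
  plan:
    - {"tx":0,"ty":0.665,"tz":-0.147,"wx":0.131,"wy":0,"wz":0,"jaw":-1}
    - {"tx":0,"ty":0.665,"tz":-0.147,"wx":0.131,"wy":0,"wz":0,"jaw":-1}
    - {"tx":0,"ty":0.665,"tz":-0.147,"wx":0.131,"wy":0,"wz":0,"jaw":-1}
    - {"tx":0,"ty":0,"tz":0,"wx":0,"wy":0,"wz":0,"jaw":-1}

```text
time: 16.1
tool_pos: [450.9, 7.6, 37.3]
tcp_rot: [-1.853, 1.57, -2.738]
contact_force: [-1.9, -2.7, -0.2]
grip_width: 0.6
```

```bash
python3 look.py wrist 15 220 150 340 290 4.2; python3 look.py scene 15 170 150 310 270 5.5
```

```text
16.1 [450.91   7.56  37.26] [-1.853   1.5697 -2.7376] [-1.530e-01  4.500e-01  1.942e+00 -1.000e-03  7.500e-01  7.320e-01] [-1.86 -2.71 -0.25] 0.5710126744666505
[[-1.000e-03  7.737e-01  6.336e-01]
 [-4.000e-04  6.336e-01 -7.737e-01]
 [-1.000e+00 -1.100e-03 -3.000e-04]]
16.15 [450.9    7.47  37.24] [-1.9713  1.57   -2.8524] [-0.153  0.45   1.942 -0.     0.75   0.728] [-1.65 -3.2  -0.05] 0.31471487519936736
[[-8.000e-04  7.714e-01  6.363e-01]
 [-2.000e-04  6.363e-01 -7.714e-01]
 [-1.000e+00 -7.000e-04 -3.000e-04]]
```

View pics/wrist15c.png

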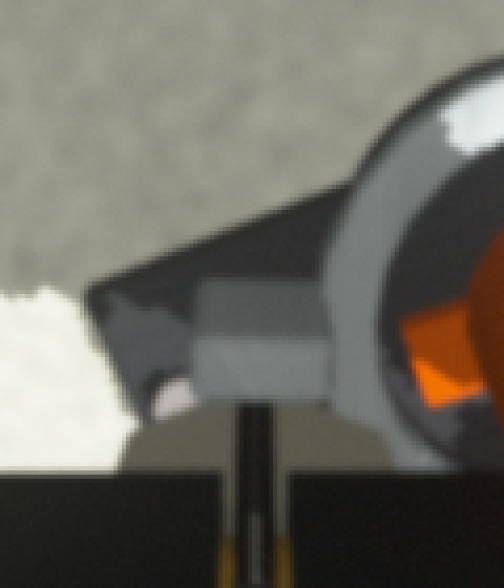

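View pics/scene15c.png

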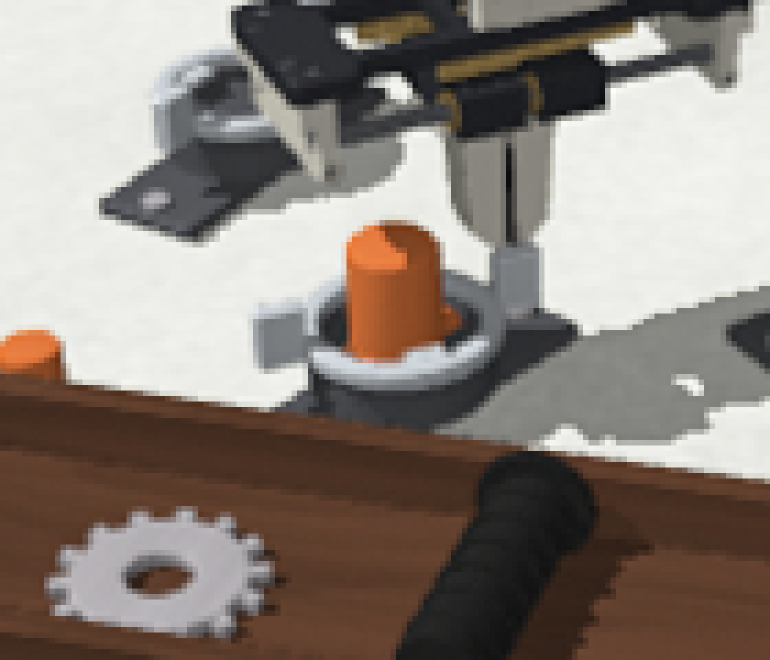

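The ring has turned about 0.4 rad, square against the finger face, and the lens hasn't moved. I'll continue the arc.

arm_command:
  plan:
    - {"tx":0,"ty":0.665,"tz":-0.147,"wx":0.131,"wy":0,"wz":0,"jaw":-1}
    - {"tx":0,"ty":0.665,"tz":-0.147,"wx":0.131,"wy":0,"wz":0,"jaw":-1}
    - {"tx":0,"ty":0.665,"tz":-0.147,"wx":0.131,"wy":0,"wz":0,"jaw":-1}
    - {"tx":0,"ty":0.665,"tz":-0.147,"wx":0.131,"wy":0,"wz":0,"jaw":-1}
    - {"tx":0,"ty":0.665,"tz":-0.147,"wx":0.131,"wy":0,"wz":0,"jaw":-1}
    - {"tx":0,"ty":0,"tz":0,"wx":0,"wy":0,"wz":0,"jaw":-1}

```text
time: 16.8
tool_pos: [476.8, 28.0, 37.1]
tcp_rot: [-1.829, 1.568, 2.914]
contact_force: [-4.1, -0.9, 2.0]
grip_width: 0.3
```

```bash
python3 look.py wrist 16 220 150 340 290 4.2; python3 look.py side 16 200 180 340 300 5.5
```

```text
16.8 [476.77  28.01  37.09] [-1.8292  1.5676  2.9145] [-1.020e-01  4.870e-01  1.869e+00  1.000e-03  7.880e-01  1.437e+00] [-4.14 -0.93  2.02] 0.3145707132129292
[[-3.100e-03  9.995e-01  3.130e-02]
 [ 7.000e-04  3.130e-02 -9.995e-01]
 [-1.000e+00 -3.100e-03 -8.000e-04]]
16.85 [476.79  27.94  37.1 ] [-1.8599  1.568   2.8866] [-1.020e-01  4.870e-01  1.869e+00  1.000e-03  7.880e-01  1.434e+00] [-5.44 -0.59  1.84] 0.25081821647270885
[[-2.700e-03  9.994e-01  3.410e-02]
 [ 7.000e-04  3.410e-02 -9.994e-01]
 [-1.000e+00 -2.600e-03 -8.000e-04]]
```

View pics/wrist16c.png

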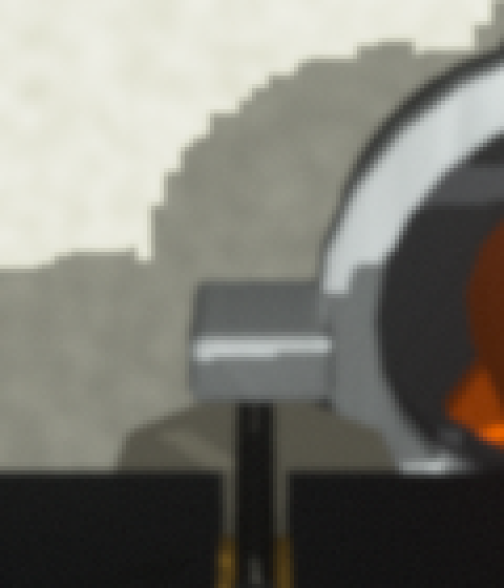

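View pics/side16c.png

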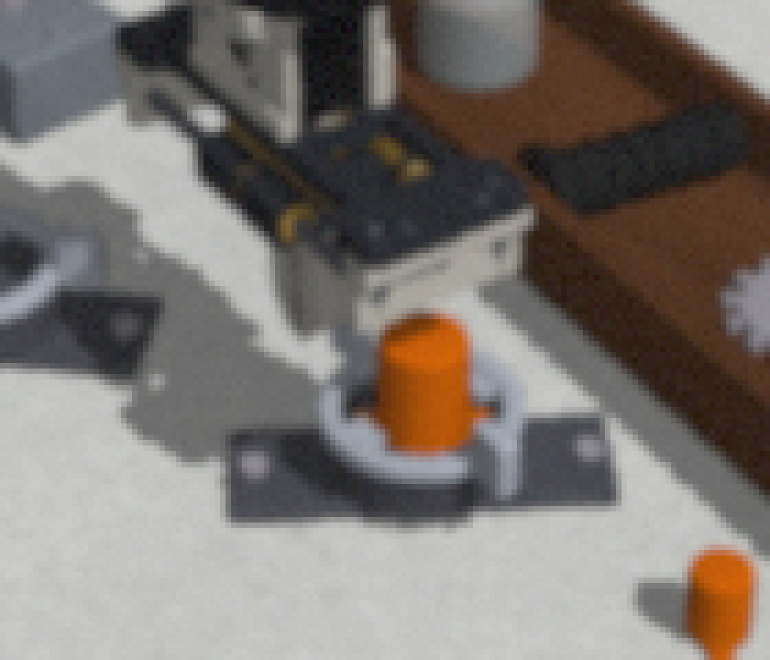

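The ring is at about 1.05 rad, with the lug still flush on the finger. Three more steps.

arm_command:
  plan:
    - {"tx":0,"ty":0.665,"tz":-0.147,"wx":0.131,"wy":0,"wz":0,"jaw":-1}
    - {"tx":0,"ty":0.665,"tz":-0.147,"wx":0.131,"wy":0,"wz":0,"jaw":-1}
    - {"tx":0,"ty":0.665,"tz":-0.147,"wx":0.131,"wy":0,"wz":0,"jaw":-1}
    - {"tx":0,"ty":0,"tz":0,"wx":0,"wy":0,"wz":0,"jaw":-1}
    - {"tx":0,"ty":0,"tz":0,"wx":0,"wy":0,"wz":0,"jaw":-1}
    - {"tx":0,"ty":0,"tz":0,"wx":0,"wy":0,"wz":0,"jaw":-1}

```text
time: 17.5
tool_pos: [498.0, 30.1, 37.3]
tcp_rot: [2.777, 1.571, 0.849]
contact_force: [-0.1, 0.6, 0.1]
grip_width: 0.2
```

```bash
python3 look.py wrist 17 220 150 340 290 4.2; python3 look.py side 17 200 180 340 300 5.5
```

```text
17.5 [498.02  30.1   37.34] [2.7774 1.5705 0.8495] [-0.094  0.514  1.814  0.     0.814  1.834] [-0.12  0.56  0.14] 0.1658644177549888
[[ 2.000e-04  9.369e-01 -3.495e-01]
 [ 2.000e-04 -3.495e-01 -9.369e-01]
 [-1.000e+00  1.000e-04 -2.000e-04]]
17.55 [497.96  30.07  37.32] [-3.133   1.5706  1.2216] [-0.094  0.514  1.814  0.     0.814  1.835] [ 0.79 -0.15 -0.46] 0.5812300408514408
[[ 1.000e-04  9.367e-01 -3.502e-01]
 [ 2.000e-04 -3.502e-01 -9.367e-01]
 [-1.000e+00 -0.000e+00 -2.000e-04]]
```

View pics/wrist17c.png

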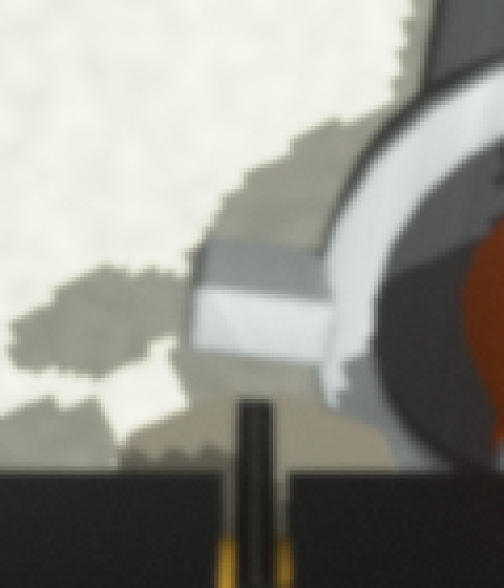

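View pics/side17c.png

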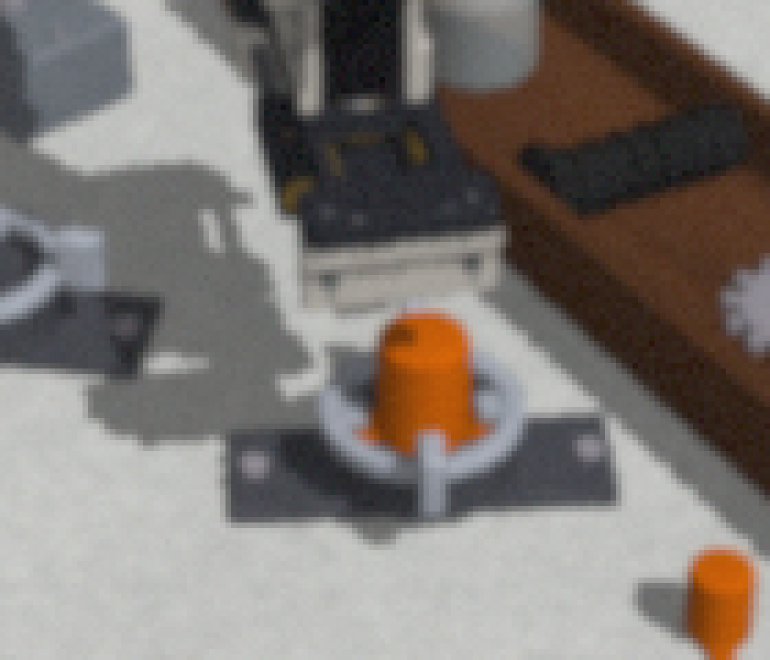

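The ring has snapped clear of the finger, and its lugs are now square across the foot plate. I'll back off, rise and check that it stays.

arm_command:
  plan:
    - {"tx":0,"ty":-0.8,"tz":0,"wx":0,"wy":0,"wz":0,"jaw":-1}
    - {"tx":-2,"ty":0,"tz":0,"wx":0,"wy":0,"wz":0,"jaw":-1}
    - {"tx":-4,"ty":0,"tz":0,"wx":0,"wy":0,"wz":0,"jaw":-1}
    - {"tx":-4,"ty":0,"tz":0,"wx":0,"wy":0,"wz":0,"jaw":-1}
    - {"tx":-4,"ty":-2,"tz":0,"wx":0,"wy":0,"wz":0,"jaw":-1}
    - {"tx":0,"ty":-3,"tz":-3,"wx":0,"wy":0,"wz":0,"jaw":-1}
    - {"tx":0,"ty":-3,"tz":-3,"wx":0,"wy":0,"wz":0,"jaw":-1}
    - {"tx":0,"ty":0,"tz":0,"wx":0,"wy":0,"wz":0,"jaw":-1}
    - {"tx":0,"ty":0,"tz":0,"wx":0,"wy":0,"wz":0,"jaw":-1}
    - {"tx":0,"ty":0,"tz":0,"wx":0,"wy":0,"wz":0,"jaw":-1}
    - {"tx":0,"ty":0,"tz":0,"wx":0,"wy":0,"wz":0,"jaw":-1}

```text
time: 18.7
tool_pos: [437.2, 116.4, 177.1]
tcp_rot: [-0.78, 1.571, -2.712]
contact_force: [0.0, -0.8, -0.6]
grip_width: 0.6
```

```bash
python3 look.py wrist 18; python3 look.py side 18 200 140 340 300 3.7;python3 look.py scene 18; python3 -c "
import cv2,numpy as np
a=cv2.imread('pics/wrist18.png');b=cv2.imread('pics/side18.png')
cv2.imwrite('pics/b18.png',np.hstack([cv2.resize(a,(400,300)),cv2.resize(b[180:285,210:350],(400,300),interpolation=3)]))"
```

```text
18.7 [437.22 116.43 177.1 ] [-0.7801  1.5705 -2.712 ] [ 0.091  0.246  1.769 -0.     1.127  2.023] [ 0.04 -0.75 -0.57] 0.5516454898854585
[[-3.000e-04  9.355e-01 -3.533e-01]
 [-1.000e-04 -3.533e-01 -9.355e-01]
 [-1.000e+00 -2.000e-04  2.000e-04]]
18.75 [437.28 116.41 177.1 ] [-0.9656  1.5705 -2.8977] [ 0.091  0.246  1.769 -0.     1.127  2.023] [0.36 0.49 0.03] 0.10529621456733401
[[-3.000e-04  9.354e-01 -3.535e-01]
 [-1.000e-04 -3.535e-01 -9.354e-01]
 [-1.000e+00 -2.000e-04  2.000e-04]]
18.8 [437.24 116.48 177.08] [-1.161   1.5704 -3.0931] [0.091 0.246 1.769 0.    1.127 2.023] [ 0.26  0.52 -0.41] 0.522042018112498
[[-4.000e-04  9.354e-01 -3.536e-01]
 [-0.000e+00 -3.536e-01 -9.354e-01]
 [-1.000e+00 -3.000e-04  1.000e-04]]
```

View pics/b18.png

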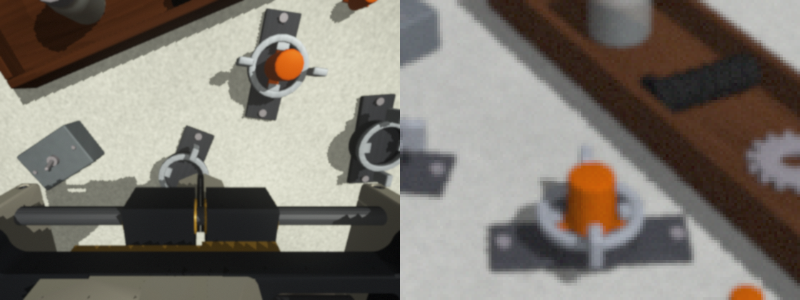

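View pics/scene18.png

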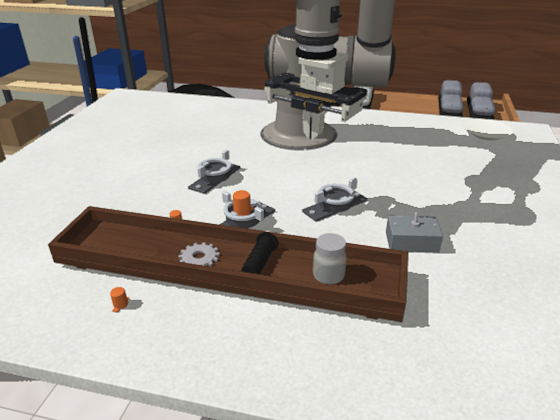

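Lens upright, ring across the plate, and the jar, sprocket, grip and small lenses haven't moved. One numeric check of the ring angle before handing in.

```bash
python3 - <<'E'
import cv2
im=cv2.imread('pics/wrist18.png');cv2.imwrite('pics/w18c.png',cv2.resize(im[0:180,310:480],None,fx=3.3,fy=3.3,interpolation=3))
E
```

```text
(no output)
```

View pics/w18c.png

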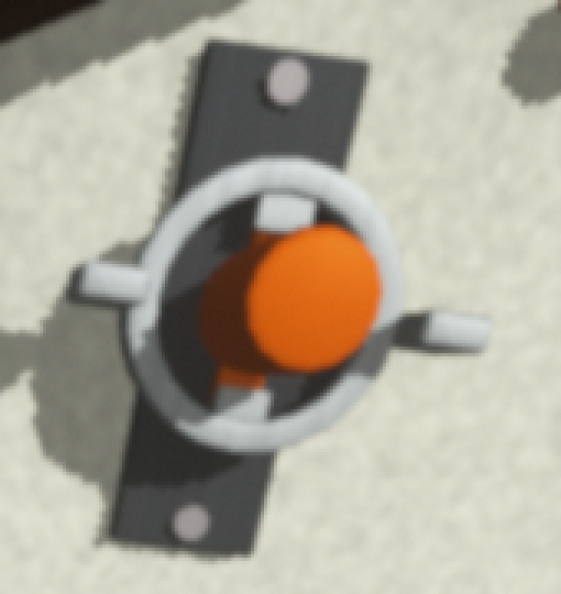

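```bash
python3 - <<'E'
from h import *; import pickle
o=pickle.load(open('pics/wrist18.pkl','rb'))
W=lambda x,y,z:onz('wrist',310+x/3.3,y/3.3,z,o)
a,b=W(82,280,56),W(489,332,56);s,t=W(288,81,8),W(191,523,8)
f=lambda d:np.degrees(np.arctan2(d[1],d[0]))
print('lug line',f(b-a),np.linalg.norm(a-b),'screws',f(s-t),'diff',f(b-a)-f(s-t))
bot.close_job()
E
```

```text
lug line -117.37983060868399 118.02652537006823 screws -28.02518157270556 diff -89.35464903597843
the job is handed in; nothing more can be done
```

The large orange lens is seated dome up in the farthest lamp's cup. The ring is turned a quarter turn clockwise and locked, and I handed the job in at about 19 s.

- **Seating:** I carried the lens over the front rail and lowered it in small steps until it touched the cup floor. Contact was light (about 13 N at most), at the height I had predicted. Its ears lie along the foot plate.
- **Ring:** The closed fingers pushed one lug round, and the ring snapped away from them by itself. About a second later, with the arm clear, the lug line measured 89.4° to the line of the foot-plate screws.
- **Clear of everything:** In the last pictures the jar, sprocket, throttle grip and the other lenses look unmoved, and the gripper touches nothing.

**What disagreed or failed:**
- **Fingertip height:** The real fingertips measured about 5–6 mm behind the reported TCP (tool point), not 22 mm ahead of it as described. My first grasp closed in the air just above the dome and touched nothing. I corrected using positions measured from the pictures.
- **Wrist camera:** It also showed about 2 mm of sideways bias, which I compensated for.
- **Refused command:** My first arm command was refused because it left out some keys; the arm did not move.

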